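Put the pipe-fittings counter back in order

TASK

The customer has gone, so put the pipe-fittings counter back in order: lay each fitting left on the counter down in its own storage bay, the one whose label shows its picture. Take the ring pick off the open jar and lay it in its own tray, then close the jar: set its lid level on the neck, turn it back until it drops into the thread, then screw it down tight, so that the lid's white tick stands against one of the jar's black ticks. Leave the closed jar, the stack of cut-off discs and the wrench alone.

Things in the scene. Friction and masses are not known exactly. Their poses are not given: they have to be found in the camera images.
- valve_c (a point): Ball valve, nickel-plated: body 94 mm long (x), 38 mm wide and high, flats up, down and to the sides; above it a flat lever 15 mm wide, 32 to 36 mm above the axis, reaching from x = -8 to 80 mm. Axis lies 19 mm above its support. 0.32 kg. Grip the body's middle, fingers either side of the lever. Point: its centre, on the pipe axis; x along the pipe, z up. May be absent (None).
- tee_c (a point): Pipe tee, nickel-plated: run 88 mm long (x) with 38 mm nuts at its ends, branch standing straight up, ending in a 38 mm nut with flats to its x and y sides, 26 to 46 mm above the run's axis, to grip by. Axis lies 19 mm above its support. 0.26 kg. Point: its centre, on the pipe axis; x along the pipe, z up. May be absent (None).
- union_c (a point): Pipe union, nickel-plated: 80 mm long (x), a fat ring nut at its middle, 52 mm across flats (flats up, down, to the sides) and 28 mm long, to grip by; 38 mm ends. Axis lies 26 mm above its support. 0.30 kg. Point: its centre, on the pipe axis; x along the pipe, z up. May be absent (None).
- coupling_c (a point): Long pipe coupling, nickel-plated: 120 mm long (x), round barrel 26 mm thick, free for 64 mm at the middle, to grip by, and a 36 mm nut, 28 mm long, at each end. Axis lies 18 mm above its support. 0.24 kg. Point: its centre, on the pipe axis; x along the pipe, z up. May be absent (None).
- bay_valve: Fixed grey storage bay, one of four side by side on a low rack, in changing order. Inside 140 mm along its x by 94 mm along its y; walls 3 mm thick, top 35 mm above its underside; floor 3 mm thick. Origin: centre of its underside, z up. Outside its +x wall a sloping label card shows in black a ball valve with lever.
- bay_tee: Fixed grey storage bay, one of four side by side on a low rack, in changing order. Inside 140 mm along its x by 94 mm along its y; walls 3 mm thick, top 35 mm above its underside; floor 3 mm thick. Origin: centre of its underside, z up. Outside its +x wall a sloping label card shows in black a tee.
- bay_union: Fixed grey storage bay, one of four side by side on a low rack, in changing order. Inside 140 mm along its x by 94 mm along its y; walls 3 mm thick, top 35 mm above its underside; floor 3 mm thick. Origin: centre of its underside, z up. Outside its +x wall a sloping label card shows in black a short union with a fat middle.
- bay_coupling: Fixed grey storage bay, one of four side by side on a low rack, in changing order. Inside 140 mm along its x by 94 mm along its y; walls 3 mm thick, top 35 mm above its underside; floor 3 mm thick. Origin: centre of its underside, z up. Outside its +x wall a sloping label card shows in black a long coupling with a nut at each end.
- pick_c (a point): Ring pick: wooden handle 80 mm long, 18 mm wide, 20 mm high, from x = -50 to 30 mm, then a thin steel shaft with a small hook to x = 107 mm. Lies across the open mouth of the jar at the start, its underside on the rim, so it is in the lid's way. 0.08 kg. Point: in the handle, half-way up, by its centre of mass; x along it to the hook, z up.
- tray_pick: Fixed low grey tray of the ring pick, left of the jar. Inside 190 mm along its x by 76 mm along its y, walls 3 mm thick, top 24 mm above its underside, floor 3 mm thick. Origin: centre of its underside, z up. Beyond its +x wall a label card shows a pick in black.
- jar_rim (a point): Centre of the rim of the open white jar of rubber rings, 84 mm above the counter, z up. The jar (82 mm across, shoulder 57 mm up) is held fast in a screwed-down holder. Neck 44 mm across, with a coarse three-start right-hand thread, 52 mm over its ribs. The starts, open from above for 40 degrees each, lie 6, 126 and 246 degrees anticlockwise (from above) of this frame's x axis.
- lid_c (a point): Black screw lid, 62 mm across (64 over its fine ribs), 24 mm high, open below, 0.06 kg, lying right way up on the counter. Point: its centre, half-way up, z up. Three lugs, 9 mm wide, inside its lower edge: along x (under the white tick on top) and 120 and 240 degrees from it. Height of this point over the rim: 4 to 9 mm on top of the ribs, 0 to 2 dropped into the starts, -3 to -4 tight.
- lid_mark (a point): Point on the lid's outer edge beside the white tick, 31 mm out from its axis along the lid's x axis, half-way up. Off the starts, the lugs rest on top of the thread ribs; from there only turning back (anticlockwise), by up to 80 degrees, finds the starts, as a stop rib blocks it clockwise. Once dropped in, about 80 degrees clockwise draw the lid down 5 mm to a hard stop.
- sealed_jar: Bystander: another such jar, already closed, 82 mm across and 84 mm high, beyond the rack; leave it alone. Origin: centre of its underside.
- discs: Bystander: a stack of cut-off discs, 125 mm across, 18 mm high, right of the rack; leave it alone. Origin: centre of its underside.
- wrench: Bystander: a steel wrench, 190 mm long, lying beyond the rack; leave it alone.
- tick_a (a point): One of three points round the jar, at rim height, 31 mm from its axis, inward of and above a black tick on the shoulder (75 degrees clockwise of the jar_rim frame's x axis, from above). The lid is tight when its white tick stands against any one of the three.
- tick_b (a point): One of three points round the jar, at rim height, 31 mm from its axis, inward of and above a black tick on the shoulder (45 degrees anticlockwise of the jar_rim frame's x axis, from above). The lid is tight when its white tick stands against any one of the three.
- tick_c (a point): One of three points round the jar, at rim height, 31 mm from its axis, inward of and above a black tick on the shoulder (165 degrees anticlockwise of the jar_rim frame's x axis, from above). The lid is tight when its white tick stands against any one of the three.
Things that resemble listed ones, but are neither listed nor needed, are in the scene too. There is more than one size of the part that bears lid_c; the job needs the smallest.

How it is judged:
By the outcome, as a careful person would: the job done as asked, in the order asked, and still so for the second after the job is handed in, with the robot touching nothing.
Of valve, tee, union, coupling only 2 to 4 are there at a start; the rules pass over those that are not, and their reading is None.
At some moment in a run one of valve, tee, union, coupling may be knocked a few centimetres aside while the robot is not near it.
Once in a run the grip may slacken for a moment while it holds something.
It also fails if it takes over 210 s, if anything falls off the work surface, if the arm or the gripper's body presses on something with over 40 N, if the wrist force passes 120 N, or if a joint passes its speed limit or range.

ROBOT

A 6-joint arm with a two-finger parallel gripper is mounted at the origin on the work surface. World frame = base frame: x ahead of the robot, y to its left, z up, the work surface at z = 0. Lengths are in m, angles in degrees, forces in N, time in s.
With the tool pointing down it reaches from about 0.35 to 0.875 m from the base axis. Payload 4.2 kg.
Tool frame: the origin (TCP) lies midway between the tips of the shut fingers; the grasp point (between the pads) lies 19 mm behind it; z points along the fingers, y is the direction in which the jaws open and shut (so a half turn about z gives the same grasp; the last joint's range is limited). The gripper opens to 87 mm and grips with 3 to 60 N. Pads are 19 mm wide; open, the fingers measure 117 mm over their backs; the gripper's body (75 mm by 190 mm) begins 51 mm behind the grasp point.
Start: joints at [-61.96, 22.042, 0.453, 0, -68.411, -14.817], TCP at [0.143, -0.608, 0.223] pointing down, gripper open.
Joint ranges: [-179.83, 179.83], [-69.29, 118.12], [-61.27, 80.66], [-181.25, 117.63], [-171.15, -9.14], [-177.46, 177.46]. Speed limits (degrees/s): [159.86, 159.86, 180, 180, 180, 180].

INTERFACE

Orientations are given as a 3x3 rotation matrix whose columns are the frame's x, y, z axes.
In Python, from station import sense, capture, get_calibration, finish_job, spot_in, spot_point gives the robot as it stands.
- The arm moves only by the shell command python3 -m inch 'ROWS'. ROWS is JSON, a list of rows, each an object with "fingers": the finger opening in cm, from 0 to 8.7; "delta_pos": the shift along the tool's x, y, z in cm, a list of three; "spin": the turn about the tool's z in degrees. In form: [{"fingers": fingers, "delta_pos": [dx, dy, dz], "spin": spin}, ...]. A call has 1 to 20 rows; each row is the pose to reach, as a shift and turn from the pose commanded when the call began, along the tool's axes at that moment; what a row does not reach only later rows make up. A row lasts 1/10 s, in which the tool goes at most 50 mm and 8.59 degrees, less where a joint would pass 70% of its speed; a pose out of reach is approached as far as the arm can. A call with a gripper value outside its range is refused whole. The fingers move at their own pace and stop on an object; the grip force is fixed at half the most. Time passes only in rows, so rows that repeat a pose let the fingers close. It gives the time, the measured TCP pose, the force and the opening at its end, in the units of the state.
- sense(): the state, without advancing time (a new reading comes with each control period).
- capture(name): name is "side" or "top"; returns the picture (384x512x3 uint8, red, green, blue); there is no depth.
- get_calibration(name): a dict with "K" (3x3 intrinsics, pixels), "T" (4x4, takes a point from camera to world coordinates). Camera axes: x right, y up, looking along -z (the intrinsics and any distortion apply to the point x, -y, -z); pixel columns grow to the right and rows downward; lengths in m; the calibration is good to about 2 mm. A picture is of the moment at which its call begins. get_calibration takes no time and is no camera call.
- finish_job(): hands the job in, once; it reports no verdict.
Trained networks look in the newest picture that a camera, given by its name, has taken for a name from the list of things; names that differ only in an ending like _2 or _b are one class to them, and where a whole thing is asked for, a point or a joint stands for the part that bears it (a point fixed in the world has none). Each returns a list of dicts, best first, with "conf" (0 to 1); they miss things now and then, are a little off and sometimes report something else, mostly with a low value. They report only what shows in the picture. A call takes as long as a camera call. They do not tell look-alikes from the thing itself.
- spot_in(camera, target): "extent" ([left, top, right, bottom] as shares, 0 to 1, of the picture: columns of its width, rows of its height, round what is visible of it).
- spot_point(camera, target): "location" ([column, row] as shares, 0 to 1, of the picture: columns of its width, rows of its height: a listed point, or the origin of a listed thing).
The state is a dict: "time_s": time; "joints": joint angles; "joint_velocities": joint speeds; "effort": joint torques, N m; "tcp_pos": TCP position; "ee_rot": TCP orientation; "wrist_force": force on the tool from outside, world axes, zero at the start; "moment": the same for the moment, N m; "gripper_width": opening from 0.0 (shut) to 1.0 (fully open).
Only numpy, scipy, OpenCV 4.12 (cv2) and the standard library are available. Lean on these libraries where they do the work, as an engineer would, in place of code of your own. Each camera call takes 0.05 s, during which the arm holds its last target.

## Working session

There is one attempt and no reset: what is moved stays moved. The work goes in short steps, Python scripts to look and compute and a shell command to move; the robot and the scene stay as the last step left them, time stands still between calls to the robot, and variables do not carry over. Pictures are saved under pics/ and viewed, and the job is handed in when it is done.

```bash
mkdir -p pics; ls
python3 - <<'E'
from station import *
import cv2, numpy as np
s=sense(); print(s)
for n in ["side","top"]:
    im=capture(n); cv2.imwrite(f"pics/{n}0.png",im[:,:,::-1]); c=get_calibration(n); print(n,np.round(c["K"],1).tolist(),np.round(c["T"],3).tolist(),[k for k in c])
E
```

```text
pics
{'time_s': 0.0, 'joints': array([-6.19608998e+01,  2.20907097e+01,  3.80890175e-01, -2.93725690e-02,
       -6.84111612e+01, -1.48165677e+01]), 'joint_velocities': array([-0.01679662, -0.04161091,  0.00170702,  0.04801012, -0.04230478,
       -0.04362598]), 'effort': array([ 1.55636510e-03, -3.90668356e+01,  1.87402976e+01,  4.21980411e+00,
        1.09218748e-02, -1.99038946e-04]), 'tcp_pos': array([ 0.14284449, -0.60784536,  0.22146674]), 'ee_rot': array([[-9.73532245e-01, -2.28548990e-01, -5.71810049e-04],
       [-2.28549692e-01,  9.73530010e-01,  2.08771345e-03],
       [ 7.95294415e-05,  2.16314338e-03, -9.99997657e-01]]), 'wrist_force': array([-0.85058527,  0.07721803, -0.20368659]), 'moment': array([0.00350825, 0.07685774, 0.00176076]), 'gripper_width': 1.0011764562826517}
side [[433.2, 0.0, 254.8], [0.0, 433.2, 199.5], [0.0, 0.0, 1.0]] [[-0.964, 0.158, -0.214, 0.258], [-0.266, -0.564, 0.782, 1.066], [0.003, 0.811, 0.585, 0.897], [0.0, 0.0, 0.0, 1.0]] ['K', 'T']
top [[407.0, 0.0, 257.2], [0.0, 407.0, 194.6], [0.0, 0.0, 1.0]] [[0.015, 0.98, -0.197, 0.328], [-1.0, 0.014, -0.005, 0.001], [-0.002, 0.197, 0.98, 1.277], [0.0, 0.0, 0.0, 1.0]] ['K', 'T']
```

View pics/side0.png

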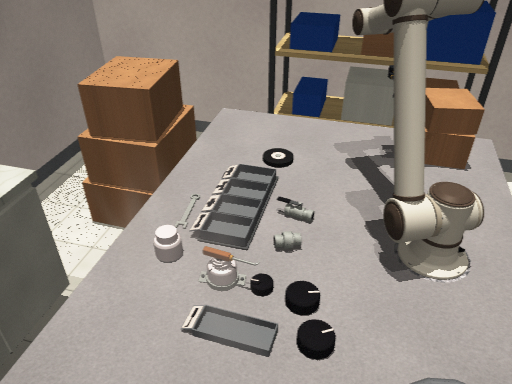

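View pics/top0.png

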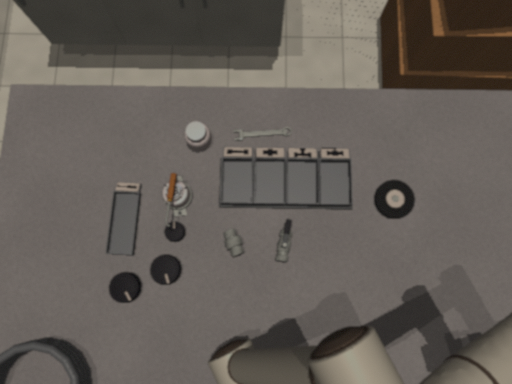

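```bash
cat > h.py <<'E'
from station import *
import cv2, numpy as np
W,H=512,384
def ray(cam,loc):
    c=get_calibration(cam);K=np.array(c["K"]);T=np.array(c["T"])
    u,v=loc[0]*W,loc[1]*H
    d=np.array([(u-K[0,2])/K[0,0],-(v-K[1,2])/K[1,1],-1.0])
    return T[:3,3],T[:3,:3]@d
def onz(cam,loc,z):
    o,d=ray(cam,loc); return o+d*(z-o[2])/d[2]
def proj(cam,p):
    c=get_calibration(cam);K=np.array(c["K"]);T=np.array(c["T"])
    q=T[:3,:3].T@(np.array(p)-T[:3,3]); return np.array([K[0,0]*q[0]/-q[2]+K[0,2],K[1,1]*(-q[1])/-q[2]+K[1,2]])
def tri(l1,l2,c1="side",c2="top"):
    o1,d1=ray(c1,l1);o2,d2=ray(c2,l2);d1=d1/np.linalg.norm(d1);d2=d2/np.linalg.norm(d2)
    A=np.stack([d1,-d2],1);t=np.linalg.lstsq(A,o2-o1,rcond=None)[0]
    a=o1+d1*t[0];b=o2+d2*t[1];return (a+b)/2,np.linalg.norm(a-b)
def crop(cam,name,c,w,s,fresh=True):
    im=capture(cam)[:,:,::-1]; x,y=c; x0,y0=max(0,int(x-w/2)),max(0,int(y-w/2))
    k=im[y0:y0+w,x0:x0+w]; cv2.imwrite("pics/"+name,cv2.resize(k,None,fx=s,fy=s,interpolation=cv2.INTER_CUBIC))
    print(name,"origin",x0,y0,"scale",s); return im
E
python3 - <<'E'
from h import *
Z=dict(valve_c=.019,tee_c=.019,union_c=.026,coupling_c=.018,pick_c=.094,jar_rim=.084,lid_c=.012,lid_mark=.012,bay_valve=0,bay_tee=0,bay_union=0,bay_coupling=0,tray_pick=0,tick_a=.084)
for n,z in Z.items():
    for cam in ["top","side"]:
        for r in spot_point(cam,n)[:5]:
            l=r["location"]; print(n,cam,round(r["conf"],2),np.round([l[0]*W,l[1]*H]).astype(int),np.round(onz(cam,l,z),3))
print(sense()["time_s"])
E
```

```text
valve_c top 0.79 [285 245] [ 0.422 -0.08   0.019]
valve_c top 0.73 [124 221] [0.489 0.42  0.019]
valve_c side 0.73 [300 212] [ 0.415 -0.079  0.019]
valve_c side 0.73 [262 282] [0.458 0.26  0.019]
union_c top 0.36 [234 183] [0.616 0.082 0.026]
union_c side 0.56 [234 334] [0.478 0.448 0.026]
union_c side 0.55 [287 243] [0.422 0.093 0.026]
coupling_c top 0.17 [125 224] [0.48  0.417 0.018]
jar_rim top 0.91 [170 189] [0.581 0.267 0.084]
jar_rim top 0.5 [396 198] [ 0.563 -0.408  0.084]
jar_rim top 0.46 [298 185] [ 0.599 -0.117  0.084]
jar_rim top 0.4 [164 184] [0.595 0.287 0.084]
jar_rim side 0.75 [223 257] [0.568 0.258 0.084]
jar_rim side 0.72 [217 256] [0.585 0.259 0.084]
lid_c top 0.67 [125 288] [0.286 0.404 0.012]
lid_c top 0.65 [283 246] [ 0.421 -0.077  0.012]
lid_c top 0.64 [167 272] [0.336 0.28  0.012]
lid_c top 0.61 [175 230] [0.466 0.261 0.012]
lid_c side 0.93 [313 338] [0.293 0.396 0.012]
lid_c side 0.69 [303 302] [0.338 0.294 0.012]
lid_c side 0.58 [259 286] [0.464 0.268 0.012]
lid_c side 0.43 [247 285] [0.496 0.274 0.012]
lid_mark top 0.89 [131 302] [0.247 0.383 0.012]
lid_mark
[... 339 characters left out ...]
]
bay_tee side 0.88 [248 197] [ 0.614 -0.14   0.   ]
bay_union top 0.73 [197 139] [0.768 0.208 0.   ]
bay_union top 0.56 [272 184] [ 0.618 -0.041  0.   ]
bay_union top 0.25 [286 246] [ 0.42  -0.085  0.   ]
bay_union side 0.79 [236 213] [ 0.625 -0.039  0.   ]
bay_coupling top 0.85 [238 184] [0.616 0.07  0.   ]
bay_coupling side 0.94 [226 230] [0.632 0.053 0.   ]
tray_pick top 0.97 [125 222] [0.49  0.424 0.   ]
tray_pick side 0.98 [235 332] [0.484 0.424 0.   ]
tick_a top 0.59 [181 184] [0.597 0.235 0.084]
tick_a side 0.79 [220 247] [0.589 0.221 0.084]
tick_a side 0.73 [230 259] [0.546 0.263 0.084]
tick_a side 0.59 [209 260] [0.599 0.281 0.084]
tick_a side 0.52 [234 333] [0.464 0.485 0.084]
1.5
```

Top view: small lid at (175,231), bigger lookalikes at (166,270) and (125,288). Union at (234,242), valve at (285,242). Pick across the jar at (173,190), tray at (124,222), bays at (237..335,182). Next I'll take close crops.

Run:
```python
from h import *
im=capture("top")[:,:,::-1]
def sv(n,im,x0,y0,w,h,s): cv2.imwrite("pics/"+n,cv2.resize(im[y0:y0+h,x0:x0+w],None,fx=s,fy=s,interpolation=cv2.INTER_CUBIC))
sv("t1.png",im,95,140,130,100,6)
sv("t2.png",im,215,140,145,130,5)
im=capture("side")[:,:,::-1]
sv("s1.png",im,175,220,160,120,5)
sv("s2.png",im,180,150,150,110,5)
```

```text
(no output)
```

View pics/t1.png

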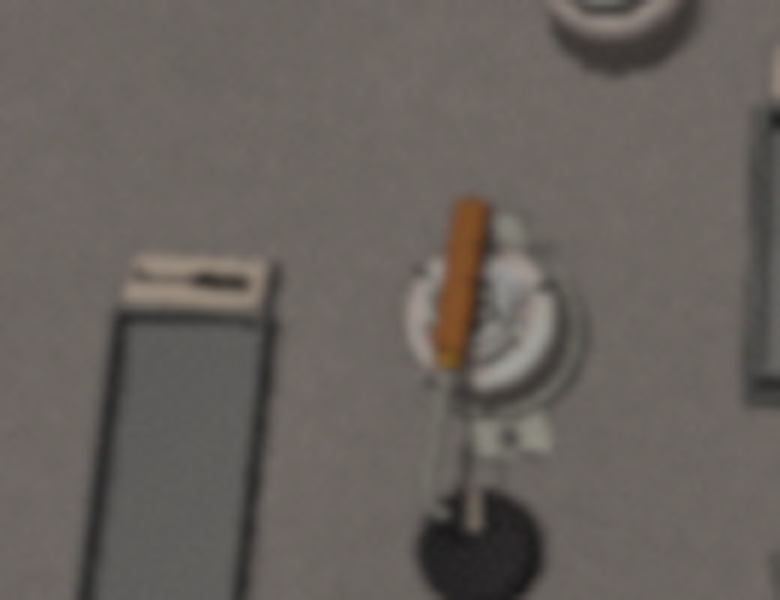

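View pics/t2.png

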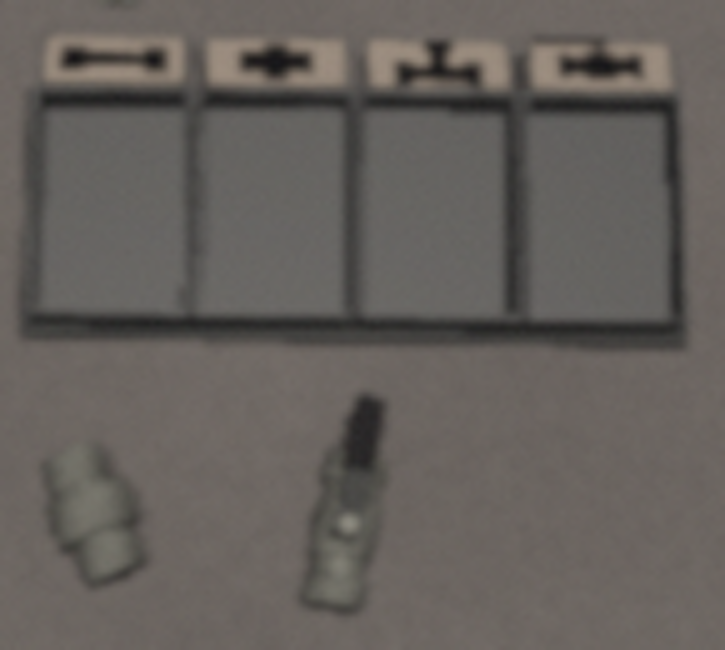

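View pics/s1.png

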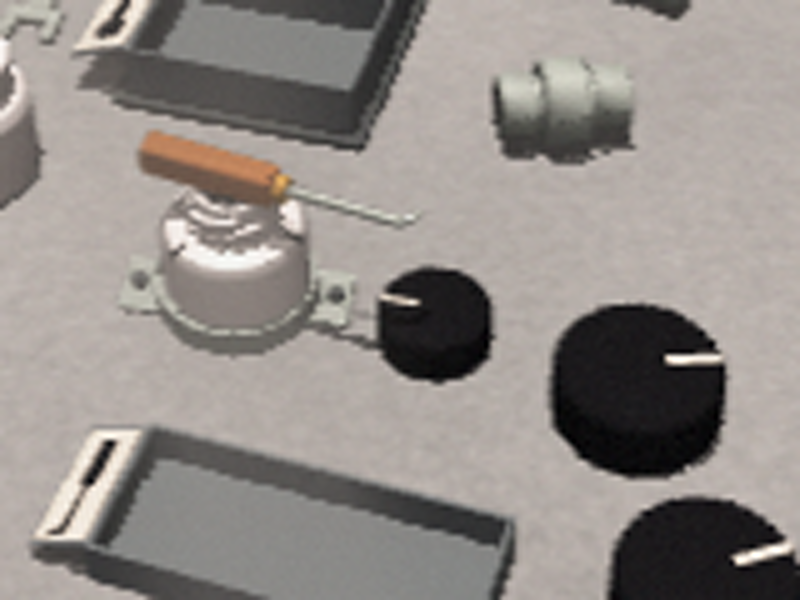

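View pics/s2.png

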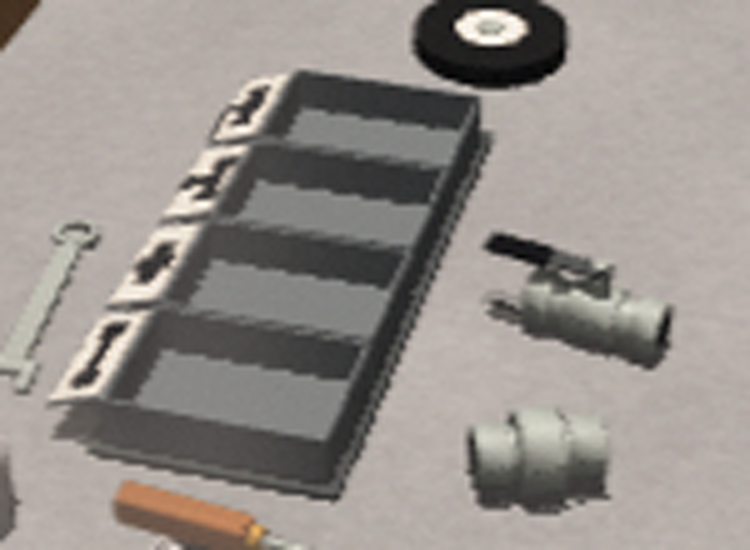

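```bash
cat >> h.py <<'E'
def px(cam,u,v,z): return onz(cam,(u/W,v/H),z)
def wire(kind,x,y,yaw,z0=0):
    """list of polylines in world"""
    c,s=np.cos(np.radians(yaw)),np.sin(np.radians(yaw))
    def t(P): P=np.array(P,float)/1000; return np.stack([x+c*P[:,0]-s*P[:,1],y+s*P[:,0]+c*P[:,1],z0+P[:,2]],1)
    def box(x0,x1,y0,y1,z0,z1):
        L=[[(x0,y0,z),(x1,y0,z),(x1,y1,z),(x0,y1,z),(x0,y0,z)] for z in (z0,z1)]
        return L+[[(a,b,z0),(a,b,z1)] for a in(x0,x1) for b in(y0,y1)]
    def cyl(r,z0,z1):
        a=np.radians(np.arange(0,361,10)); return [[(r*np.cos(q),r*np.sin(q),z) for q in a] for z in(z0,z1)]
    L={'valve':lambda:box(-47,47,-19,19,0,38)+box(-8,80,-7.5,7.5,51,55),
     'union':lambda:box(-14,14,-26,26,0,52)+box(-40,40,-19,19,7,45),
     'bay':lambda:box(-70,70,-47,47,3,35),'tray':lambda:box(-95,95,-38,38,3,24),
     'lid':lambda:cyl(31,0,24)+[[(0,0,24),(31,0,24)]],
     'pick':lambda:box(-50,30,-9,9,-10,10)+[[(30,0,0),(107,0,0)]],
     'jar':lambda:cyl(22,84,84)+cyl(41,57,57)+[[(31*np.cos(np.radians(a)),31*np.sin(np.radians(a)),57),(41*np.cos(np.radians(a)),41*np.sin(np.radians(a)),57)] for a in(-75,45,165)]}[kind]()
    return [t(l) for l in L]
def overlay(cam,name,items,x0,y0,w,h,s,im=None):
    if im is None: im=capture(cam)[:,:,::-1]
    k=cv2.resize(im[y0:y0+h,x0:x0+w],None,fx=s,fy=s,interpolation=cv2.INTER_CUBIC)
    for i,it in enumerate(items):
        for l in wire(*it):
            P=np.array([(proj(cam,p)+.5-[x0,y0])*s for p in l]).round().astype(int)
            cv2.polylines(k,[P.reshape(-1,1,2)],False,[(0,255,255),(0,255,0),(255,128,0),(0,0,255),(255,0,255)][i%5],1,cv2.LINE_AA)
    cv2.imwrite("pics/"+name,k)
E
python3 - <<'E'
from h import *
a=px("top",289,219.5,.053);b=px("top",284.6,244.8,.055);print(a,b,np.degrees(np.arctan2(*(a-b)[[1,0]])))
a=px("top",230.6,230,.026);b=px("top",238.6,255.6,.026);print((a+b)/2,np.degrees(np.arctan2(*(a-b)[[1,0]])))
# pick
o=(95,140);f=lambda x,y:(o[0]+x/6,o[1]+y/6)
a=px("top",*f(475,203),.094);b=px("top",*f(447,362),.094);print('pick handle ends',a,b,np.linalg.norm(a-b))
a=px("top",*f(480,550),.024);b=px("top",*f(473,490),.024);print('lid',a,b,np.degrees(np.arctan2(*(b-a)[[1,0]])))
E
```

```text
[ 0.49758278 -0.0908322   0.053     ] [ 0.42095484 -0.07751438  0.055     ] -9.85943472112567
[0.42722586 0.07377634 0.026     ] 18.84308015076898
pick handle ends [0.62466881 0.25609285 0.094     ] [0.54378857 0.26544565 0.094     ] 0.08141921476236626
lid [0.45861166 0.25850655 0.024     ] [0.48957706 0.26382104 0.024     ] 9.738596312696764
```

Run:
```python
from h import *
A=[('valve',.421,-.078,-10),('union',.425,.074,18.8),('bay',.62,-.236,0,0),('bay',.62,-.04,0)]
B=[('pick',.5736,.262,173.4,.094),('lid',.459,.2585,9.7),('jar',.578,.257,0),('tray',.485,.422,0)]
t=capture("top")[:,:,::-1]; s=capture("side")[:,:,::-1]
overlay("top","oa.png",A,215,140,145,130,5,t);overlay("side","ob.png",A,180,150,150,110,5,s)
overlay("top","oc.png",B,95,140,130,120,5,t);overlay("side","od.png",B,175,220,160,140,5,s)
```

```text
(no output)
```

View pics/oa.png

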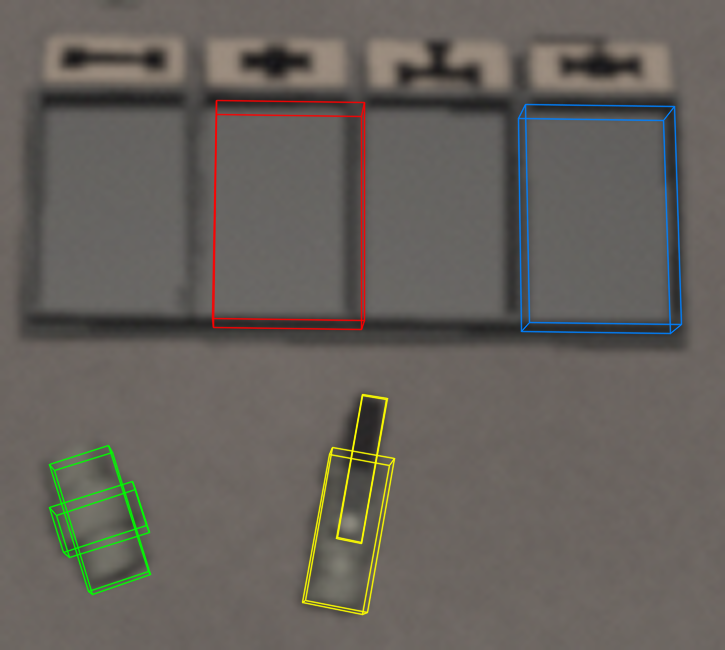

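View pics/ob.png

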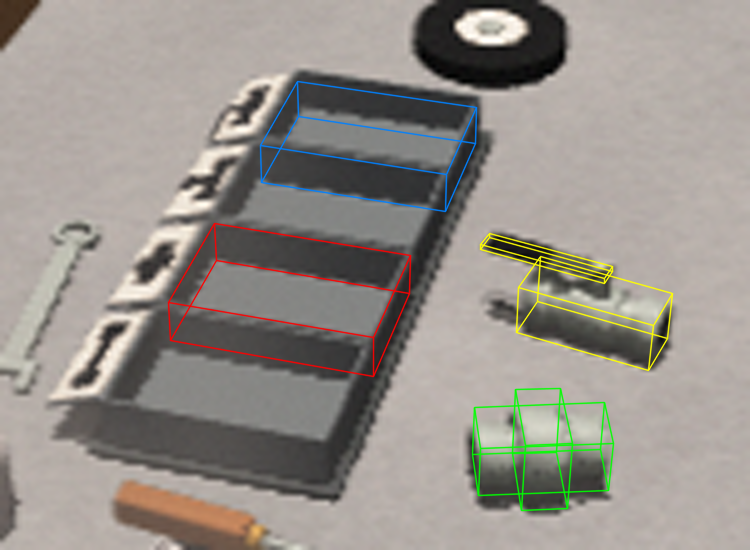

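View pics/oc.png

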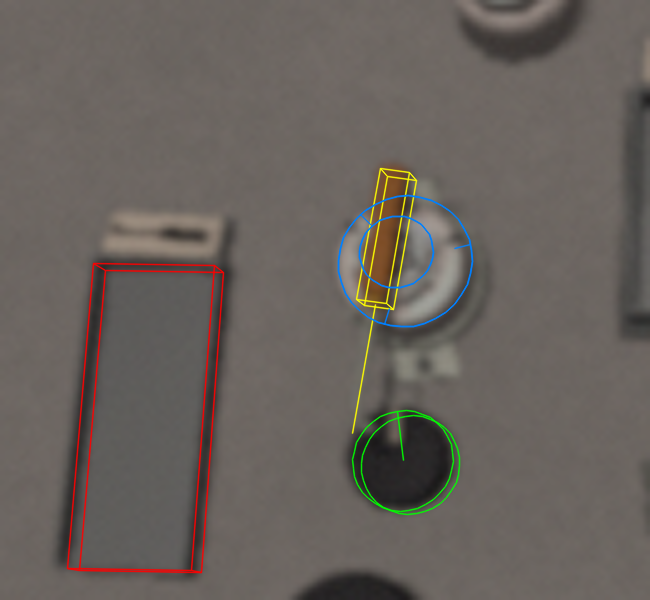

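View pics/od.png

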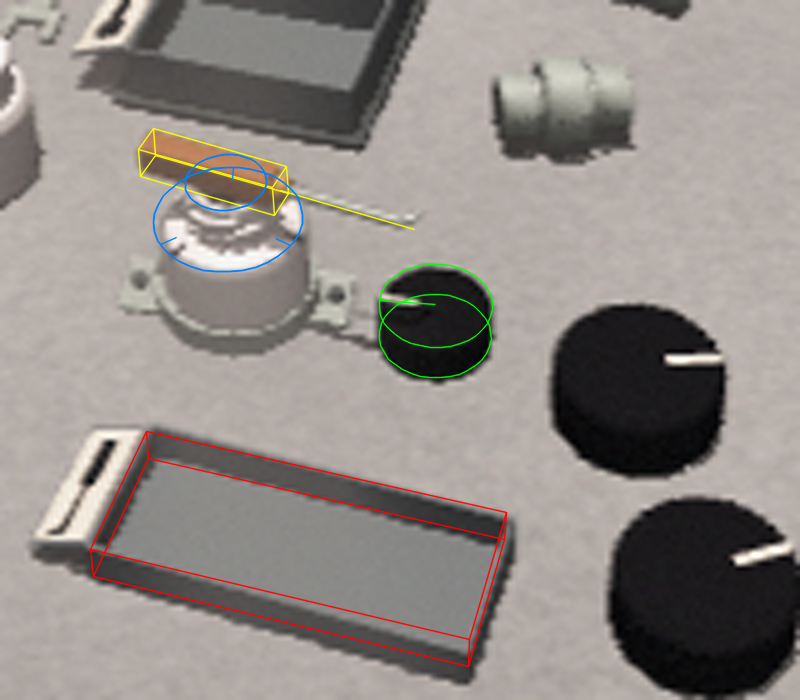

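Two fittings are present, the valve (yaw -10°) and the union (yaw +19°). Bays from left to right are coupling, union, tee, valve. For the lid I choose the smallest one, at top (175,231), 62 mm across; the others are clearly bigger. Valve first.

```bash
cat >> h.py <<'E'
def go(x,y,z,jaw=None,xyaw=None):
    """delta (cm, tool axes) & spin to TCP target; jaw = wanted world yaw of tool y (mod 180)"""
    s=sense();R=np.array(s["ee_rot"]);d=R.T@(np.array([x,y,z])-s["tcp_pos"])*100
    yy=np.degrees(np.arctan2(R[1,1],R[0,1])); sp=0
    if jaw is not None: sp=-((jaw-yy+90)%180-90)
    print("delta",np.round(d,2).tolist(),"spin",round(sp,1),"| jawyaw",round(yy,1),"j6",round(float(s["joints"][5]),1),"tcp",np.round(s["tcp_pos"],4),"t",round(s["time_s"],2),"w",round(s["gripper_width"]*8.7,2),"F",np.round(s["wrist_force"],1))
E
python3 -c "
from h import *
go(.421,-.078,.15,80)"
```

```text
delta [-39.2, 45.27, 7.25] spin 23.2 | jawyaw 103.2 j6 -14.8 tcp [ 0.143  -0.6084  0.2225] t 1.7 w 8.73 F [0.2 0.2 0.1]
```

```bash
python3 -m inch '[{"fingers":8.7,"delta_pos":[-39.2,45.2,0],"spin":23},{"fingers":8.7,"delta_pos":[-39.2,45.2,0],"spin":23},{"fingers":8.7,"delta_pos":[-39.2,45.2,0],"spin":23},{"fingers":8.7,"delta_pos":[-39.2,45.2,0],"spin":23},{"fingers":8.7,"delta_pos":[-39.2,45.2,0],"spin":23},{"fingers":8.7,"delta_pos":[-39.2,45.2,0],"spin":23},{"fingers":8.7,"delta_pos":[-39.2,45.2,0],"spin":23},{"fingers":8.7,"delta_pos":[-39.2,45.2,0],"spin":23},{"fingers":8.7,"delta_pos":[-39.2,45.2,0],"spin":23},{"fingers":8.7,"delta_pos":[-39.2,45.2,0],"spin":23},{"fingers":8.7,"delta_pos":[-39.2,45.2,7.2],"spin":23},{"fingers":8.7,"delta_pos":[-39.2,45.2,7.2],"spin":23},{"fingers":8.7,"delta_pos":[-39.2,45.2,7.2],"spin":23},{"fingers":8.7,"delta_pos":[-39.2,45.2,7.2],"spin":23},{"fingers":8.7,"delta_pos":[-39.2,45.2,7.2],"spin":23},{"fingers":8.7,"delta_pos":[-39.2,45.2,7.2],"spin":23}]'
python3 - <<'E'
from h import *
go(.421,-.078,.15,80)
A=[('valve',.421,-.078,-10),('union',.425,.074,18.8)]
overlay("side","b1.png",A,0,0,512,384,1.5)
overlay("side","b2.png",A,240,180,100,80,7)
overlay("top","b3.png",[('union',.425,.074,18.8)],0,0,512,384,1.5)
E
```

```text
time_s: 3.3
tcp_pos: [0.4214, -0.0793, 0.1513]
ee_rot: [[-0.985, 0.171, 0.001], [0.171, 0.985, 0.0], [-0.001, 0.0, -1.0]]
wrist_force: [1.1, -0.2, 0.5]
gripper_width: 0.998
delta [0.06, 0.12, 0.13] spin 0.2 | jawyaw 80.2 j6 -111.1 tcp [ 0.4214 -0.0793  0.1513] t 3.3 w 8.68 F [ 1.1 -0.2  0.5]
```

View pics/b1.png

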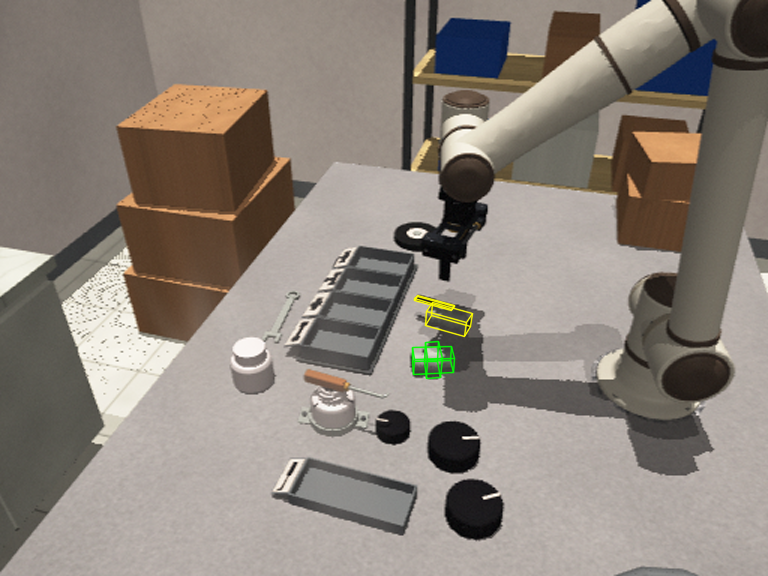

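View pics/b3.png

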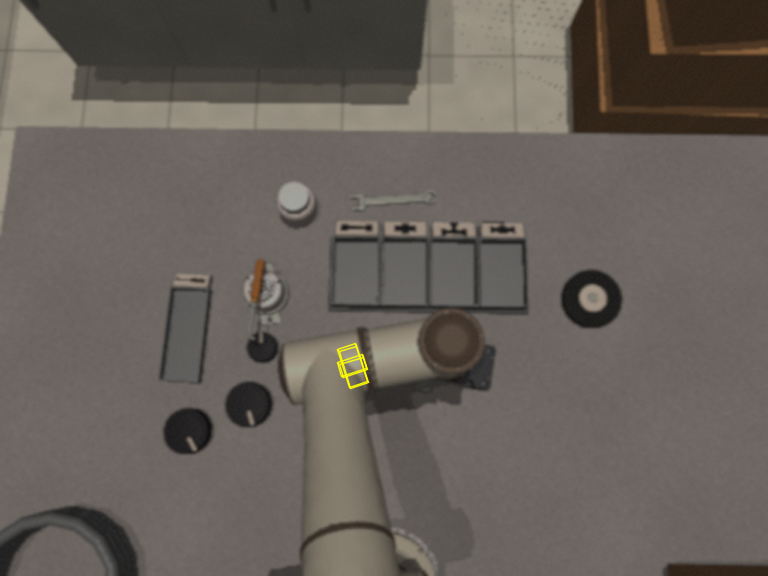

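View pics/b2.png

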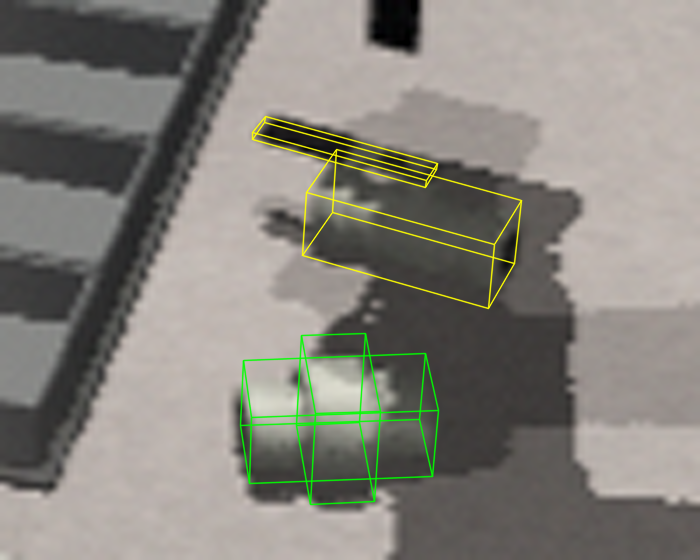

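Side view (scaled): nothing else is lying on the counter, and the valve is unmoved and clear under the gripper. Descending and gripping.

```bash
python3 -m inch '[{"fingers":8.7,"delta_pos":[0.05,0.1,4],"spin":0},{"fingers":8.7,"delta_pos":[0.05,0.1,8],"spin":0},{"fingers":8.7,"delta_pos":[0.05,0.1,11],"spin":0},{"fingers":8.7,"delta_pos":[0.05,0.1,13],"spin":0},{"fingers":8.7,"delta_pos":[0.05,0.1,14.6],"spin":0},{"fingers":8.7,"delta_pos":[0.05,0.1,14.6],"spin":0},{"fingers":2,"delta_pos":[0.05,0.1,14.6],"spin":0},{"fingers":2,"delta_pos":[0.05,0.1,14.6],"spin":0},{"fingers":2,"delta_pos":[0.05,0.1,14.6],"spin":0},{"fingers":2,"delta_pos":[0.05,0.1,14.6],"spin":0},{"fingers":2,"delta_pos":[0.05,0.1,14.6],"spin":0},{"fingers":2,"delta_pos":[0.05,0.1,14.6],"spin":0},{"fingers":2,"delta_pos":[0.05,0.1,14.6],"spin":0},{"fingers":2,"delta_pos":[0.05,0.1,14.6],"spin":0}]'
```

```text
time_s: 4.85
tcp_pos: [0.4209, -0.0776, 0.0046]
ee_rot: [[-0.985, 0.17, 0.0], [0.17, 0.985, 0.0], [-0.0, 0.0, -1.0]]
wrist_force: [-1.1, 1.5, 1.3]
gripper_width: 0.431
```

```bash
python3 -m inch '[{"fingers":2,"delta_pos":[0,0,-4],"spin":0},{"fingers":2,"delta_pos":[0,0,-8],"spin":0},{"fingers":2,"delta_pos":[0,0,-12],"spin":0},{"fingers":2,"delta_pos":[0,0,-12],"spin":0},{"fingers":2,"delta_pos":[0,0,-12],"spin":0}]'
python3 - <<'E'
from h import *
t=capture("top")[:,:,::-1]; s=capture("side")[:,:,::-1]
A=[('bay',.62,.060-.0985*i,0,0) for i in range(4)]
overlay("top","c1.png",A,210,140,150,75,5,t);overlay("side","c2.png",A,180,150,140,110,5,s)
E
```

```text
time_s: 5.35
tcp_pos: [0.4203, -0.0775, 0.1245]
ee_rot: [[-0.985, 0.171, 0.0], [0.171, 0.985, 0.001], [-0.0, 0.001, -1.0]]
wrist_force: [-0.6, 0.2, -3.5]
gripper_width: 0.433
```

View pics/c1.png

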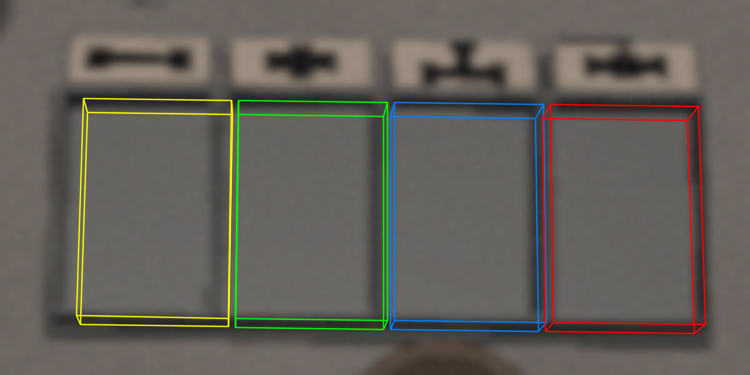

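View pics/c2.png

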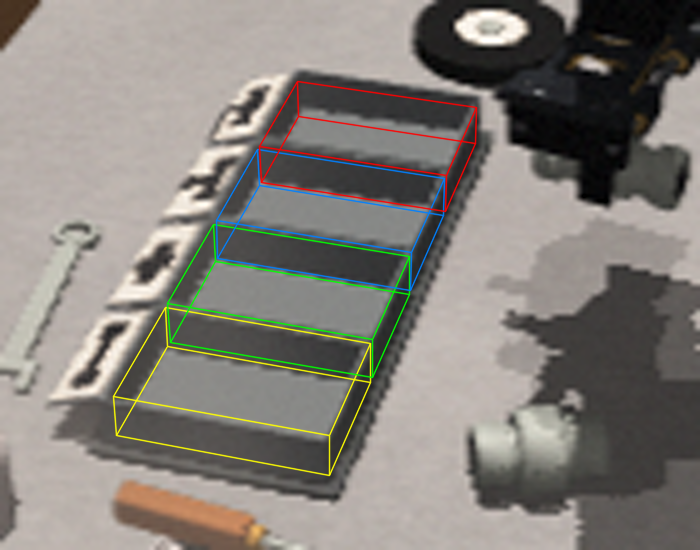

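Run:
```python
from h import *
capture("top");capture("side")
for n in ["bay_valve","bay_union","bay_coupling","bay_tee","tray_pick"]:
    a=spot_point("side",n);b=spot_point("top",n)
    for p in a[:2]:
        for q in b[:2]:
            X,e=tri(p["location"],q["location"])
            if e<.02: print(n,round(p["conf"],2),round(q["conf"],2),np.round(X,3),round(e,4))
# manual corners: c1 crop top (origin 210,140,s5), side crop (180,150,s5)
def f(o,x,y,s=5): return ((o[0]+(x+.5)/s-.5)/W,(o[1]+(y+.5)/s-.5)/H)
t=capture("top")[:,:,::-1]; s=capture("side")[:,:,::-1]
cv2.imwrite("pics/d1.png",cv2.resize(t[160:215,210:290],None,fx=9,fy=9,interpolation=cv2.INTER_CUBIC))
cv2.imwrite("pics/d2.png",cv2.resize(s[195:252,190:260],None,fx=9,fy=9,interpolation=cv2.INTER_CUBIC))
```

```text
bay_valve 0.82 0.84 [ 0.625 -0.228  0.012] 0.0005
bay_valve 0.82 0.25 [ 0.581 -0.042  0.141] 0.0182
bay_coupling 0.57 0.56 [0.624 0.065 0.012] 0.0005
bay_tee 0.94 0.82 [ 0.62  -0.127  0.01 ] 0.006
tray_pick 0.96 0.64 [ 0.484  0.424 -0.001] 0.0157
tray_pick 0.64 0.22 [0.461 0.26  0.008] 0.001
```

View pics/d1.png

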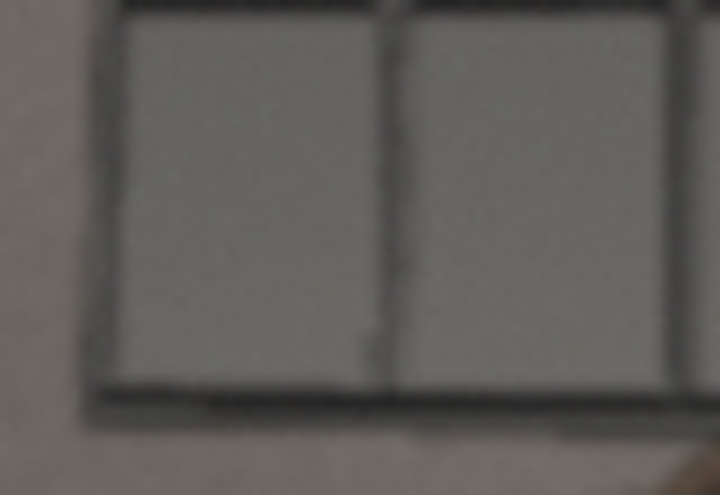

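View pics/d2.png

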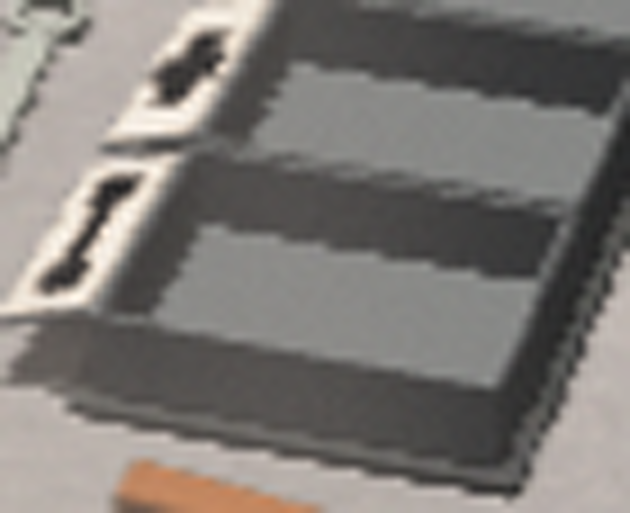

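Run:
```python
from h import *
t=capture("top")[:,:,::-1]; s=capture("side")[:,:,::-1]
A=[('bay',.622,.066-.098*i,0,0.012) for i in range(4)]
overlay("top","e1.png",A,210,140,150,75,5,t);overlay("side","e2.png",A,180,150,140,110,5,s)
```

```text
(no output)
```

View pics/e1.png

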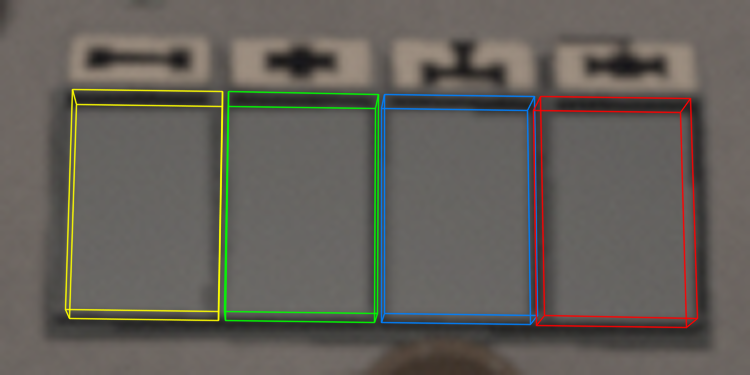

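View pics/e2.png

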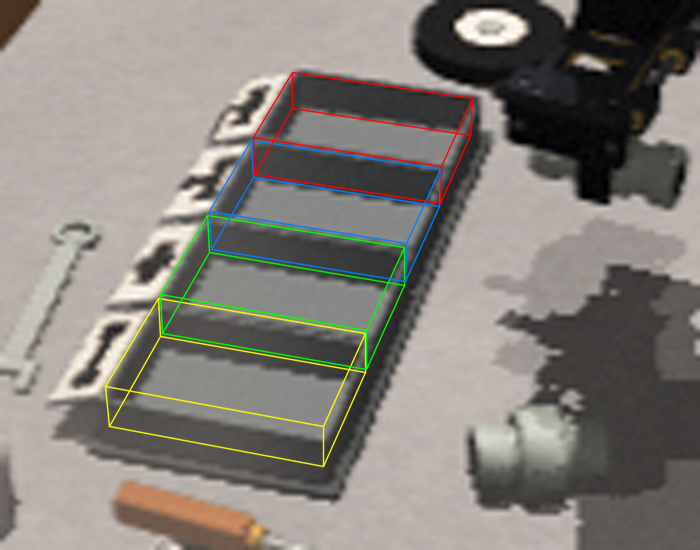

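Bays sit on a 12 mm base: pitch 0.100, x≈0.619, bay_valve y≈-0.230, bay_union y≈-0.030. Both views agree to about 3 mm.

```bash
python3 -c "
from h import *
go(.610,-.230,.1245,90)"
```

```text
delta [-21.22, -11.8, 0.01] spin -9.8 | jawyaw 80.2 j6 -111.2 tcp [ 0.4209 -0.0777  0.1246] t 6.25 w 3.79 F [-0.2 -0.3 -3.1]
```

```bash
python3 -m inch '[{"fingers":2,"delta_pos":[-2,-1.2,0],"spin":-1},{"fingers":2,"delta_pos":[-4.5,-2.5,0],"spin":-2},{"fingers":2,"delta_pos":[-7.5,-4,0],"spin":-3.5},{"fingers":2,"delta_pos":[-10.5,-6,0],"spin":-5},{"fingers":2,"delta_pos":[-13.5,-7.5,0],"spin":-6.5},{"fingers":2,"delta_pos":[-16.5,-9,0],"spin":-8},{"fingers":2,"delta_pos":[-19,-10.5,0],"spin":-9},{"fingers":2,"delta_pos":[-20.5,-11.4,0],"spin":-9.8},{"fingers":2,"delta_pos":[-21.2,-11.8,0],"spin":-9.8},{"fingers":2,"delta_pos":[-21.2,-11.8,0],"spin":-9.8},{"fingers":2,"delta_pos":[-21.2,-11.8,2],"spin":-9.8},{"fingers":2,"delta_pos":[-21.2,-11.8,4],"spin":-9.8},{"fingers":2,"delta_pos":[-21.2,-11.8,4],"spin":-9.8},{"fingers":2,"delta_pos":[-21.2,-11.8,4],"spin":-9.8}]'
python3 - <<'E'
from h import *
go(.610,-.230,.021,90)
A=[('bay',.619,-.230,0,.012),('valve',.610,-.230,0,.08)]
overlay("side","f1.png",A,220,120,120,90,6)
overlay("top","f2.png",A,300,130,120,90,6)
E
```

```text
time_s: 7.65
tcp_pos: [0.6093, -0.2295, 0.0849]
ee_rot: [[-1.0, -0.001, -0.001], [-0.001, 1.0, -0.0], [0.001, -0.0, -1.0]]
wrist_force: [-0.7, 0.8, -1.9]
gripper_width: 0.434
delta [-0.07, -0.05, 6.39] spin 0.1 | jawyaw 90.1 j6 -83.5 tcp [ 0.6093 -0.2295  0.0849] t 7.65 w 3.77 F [-0.7  0.8 -1.9]
```

View pics/f1.png

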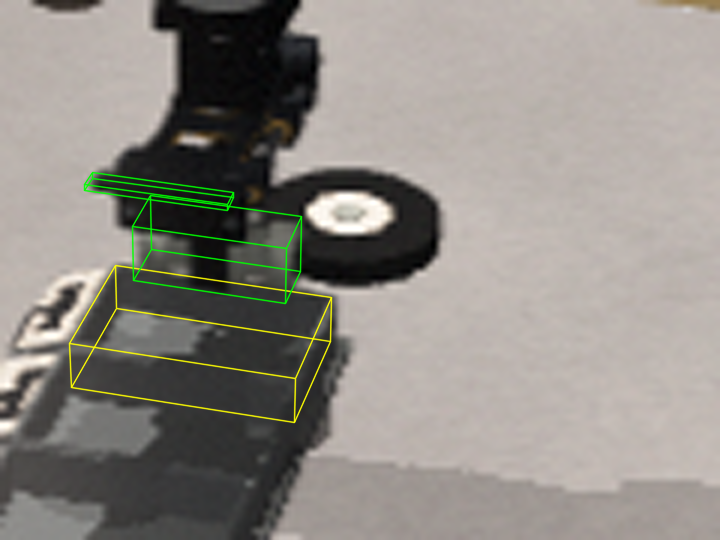

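View pics/f2.png

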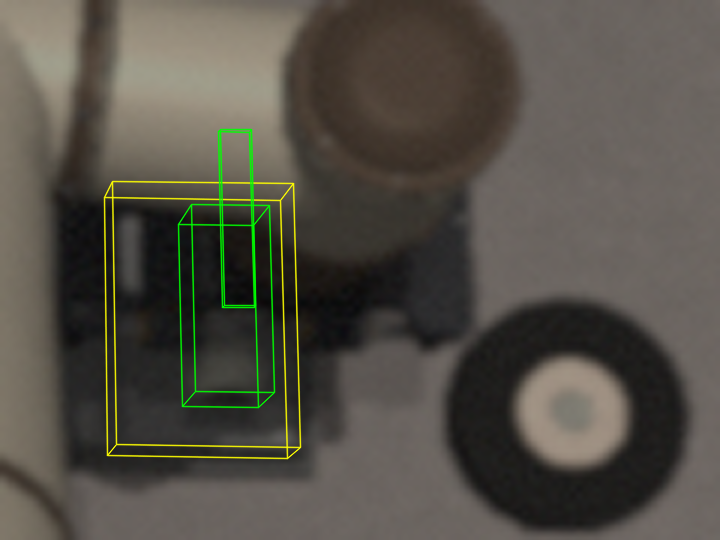

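The held valve matches its projected pose above the bay. Lowering and releasing.

```bash
python3 -m inch '[{"fingers":2,"delta_pos":[0,0,2],"spin":0},{"fingers":2,"delta_pos":[0,0,4],"spin":0},{"fingers":2,"delta_pos":[0,0,5.2],"spin":0},{"fingers":2,"delta_pos":[0,0,5.9],"spin":0},{"fingers":2,"delta_pos":[0,0,6.4],"spin":0},{"fingers":2,"delta_pos":[0,0,6.4],"spin":0},{"fingers":2,"delta_pos":[0,0,6.4],"spin":0}]'
```

```text
time_s: 8.45
tcp_pos: [0.6104, -0.2301, 0.0213]
ee_rot: [[-1.0, -0.001, 0.001], [-0.001, 1.0, -0.0], [-0.001, -0.0, -1.0]]
wrist_force: [0.1, 0.4, -2.7]
gripper_width: 0.436
```

```bash
python3 -m inch '[{"fingers":5.2,"delta_pos":[0,0,0],"spin":0},{"fingers":5.2,"delta_pos":[0,0,0],"spin":0},{"fingers":5.2,"delta_pos":[0,0,0],"spin":0},{"fingers":5.2,"delta_pos":[0,0,0],"spin":0},{"fingers":5.2,"delta_pos":[0,0,-3],"spin":0},{"fingers":5.2,"delta_pos":[0,0,-7],"spin":0},{"fingers":5.2,"delta_pos":[0,0,-11],"spin":0},{"fingers":5.2,"delta_pos":[0,0,-14],"spin":0},{"fingers":5.2,"delta_pos":[0,0,-14],"spin":0}]'
python3 - <<'E'
from h import *
go(.425,.074,.15,108.8)
E
```

```text
time_s: 9.35
tcp_pos: [0.6128, -0.2308, 0.1669]
ee_rot: [[-1.0, -0.001, 0.011], [-0.001, 1.0, -0.003], [-0.011, -0.003, -1.0]]
wrist_force: [-0.4, 0.2, 1.2]
gripper_width: 0.596
delta [18.76, 30.51, 1.39] spin -18.7 | jawyaw 90.1 j6 -83.5 tcp [ 0.6128 -0.2308  0.1669] t 9.35 w 5.18 F [-0.4  0.2  1.2]
```

```bash
python3 -m inch '[{"fingers":8.7,"delta_pos":[4,6,0],"spin":-5},{"fingers":8.7,"delta_pos":[6,10,0],"spin":-10},{"fingers":8.7,"delta_pos":[9,15,0],"spin":-15},{"fingers":8.7,"delta_pos":[12,20,0],"spin":-18.7},{"fingers":8.7,"delta_pos":[15,25,0],"spin":-18.7},{"fingers":8.7,"delta_pos":[18.5,30.4,1],"spin":-18.7},{"fingers":8.7,"delta_pos":[18.5,30.4,1],"spin":-18.7},{"fingers":8.7,"delta_pos":[18.5,30.4,1],"spin":-18.7},{"fingers":8.7,"delta_pos":[18.5,30.4,1],"spin":-18.7},{"fingers":8.7,"delta_pos":[18.5,30.4,1],"spin":-18.7},{"fingers":8.7,"delta_pos":[18.5,30.4,1],"spin":-18.7}]'
python3 - <<'E'
from h import *
go(.425,.074,.01,108.8)
A=[('bay',.619,-.230,0,.012),('union',.425,.074,18.8,0),('valve',.61,-.23,0,.015)]
overlay("side","g1.png",A,190,140,140,110,5)
overlay("top","g2.png",A,210,130,150,150,4)
E
```

```text
time_s: 10.45
tcp_pos: [0.4253, 0.0731, 0.1505]
ee_rot: [[-0.948, -0.319, 0.0], [-0.319, 0.948, -0.0], [-0.0, -0.0, -1.0]]
wrist_force: [-0.4, -0.2, -0.2]
gripper_width: 0.995
delta [0.0, 0.1, 14.05] spin -0.2 | jawyaw 108.6 j6 -102.9 tcp [0.4253 0.0731 0.1505] t 10.45 w 8.66 F [-0.4 -0.2 -0.2]
```

View pics/g1.png

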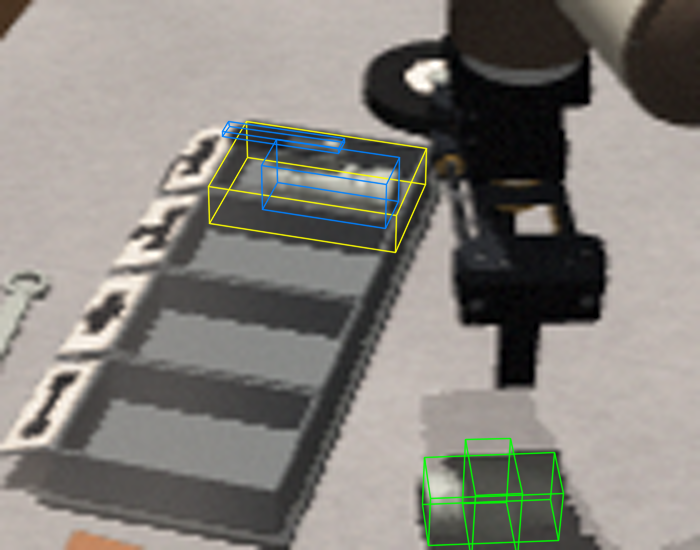

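View pics/g2.png

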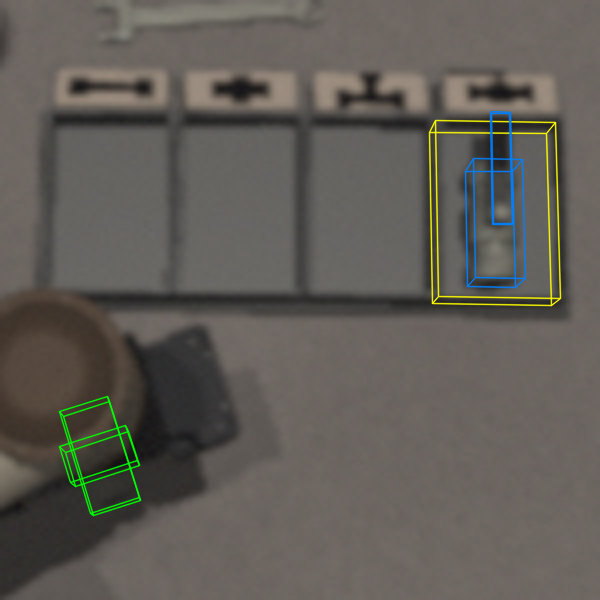

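The valve lies in its bay. Gripping the union now.

```bash
python3 -m inch '[{"fingers":8.7,"delta_pos":[0,0.1,4],"spin":0},{"fingers":8.7,"delta_pos":[0,0.1,8],"spin":0},{"fingers":8.7,"delta_pos":[0,0.1,11],"spin":0},{"fingers":8.7,"delta_pos":[0,0.1,13],"spin":0},{"fingers":8.7,"delta_pos":[0,0.1,14],"spin":0},{"fingers":8.7,"delta_pos":[0,0.1,14],"spin":0},{"fingers":3.5,"delta_pos":[0,0.1,14],"spin":0},{"fingers":3.5,"delta_pos":[0,0.1,14],"spin":0},{"fingers":3.5,"delta_pos":[0,0.1,14],"spin":0},{"fingers":3.5,"delta_pos":[0,0.1,14],"spin":0},{"fingers":3.5,"delta_pos":[0,0.1,14],"spin":0},{"fingers":3.5,"delta_pos":[0,0.1,14],"spin":0}]'
```

```text
time_s: 11.75
tcp_pos: [0.4246, 0.0752, 0.011]
ee_rot: [[-0.947, -0.321, 0.001], [-0.321, 0.947, 0.001], [-0.001, 0.0, -1.0]]
wrist_force: [-1.1, 1.9, 3.7]
gripper_width: 0.608
```

```bash
python3 -m inch '[{"fingers":3.5,"delta_pos":[0,0,-4],"spin":0},{"fingers":3.5,"delta_pos":[0,0,-8],"spin":0},{"fingers":3.5,"delta_pos":[0,0,-12],"spin":0},{"fingers":3.5,"delta_pos":[0,0,-12],"spin":0},{"fingers":3.5,"delta_pos":[0,0,-12],"spin":0}]'
python3 - <<'E'
from h import *
go(.615,-.030,.13,90)
E
```

```text
time_s: 12.25
tcp_pos: [0.4236, 0.0749, 0.1305]
ee_rot: [[-0.947, -0.32, -0.0], [-0.32, 0.947, 0.001], [-0.0, 0.001, -1.0]]
wrist_force: [-0.6, 1.0, -2.8]
gripper_width: 0.603
delta [-14.77, -16.07, 0.04] spin 18.7 | jawyaw 108.7 j6 -103.1 tcp [0.4236 0.0749 0.1305] t 12.25 w 5.25 F [-0.6  1.  -2.8]
```

```bash
python3 -m inch '[{"fingers":3.5,"delta_pos":[-1.4,-1.5,0],"spin":2},{"fingers":3.5,"delta_pos":[-3.5,-3.7,0],"spin":5},{"fingers":3.5,"delta_pos":[-5.5,-6,0],"spin":8},{"fingers":3.5,"delta_pos":[-7.7,-8.4,0],"spin":11},{"fingers":3.5,"delta_pos":[-10,-10.8,0],"spin":14},{"fingers":3.5,"delta_pos":[-12,-13,0],"spin":16},{"fingers":3.5,"delta_pos":[-14,-15.2,0],"spin":18},{"fingers":3.5,"delta_pos":[-14.8,-16.1,0],"spin":18.7},{"fingers":3.5,"delta_pos":[-14.8,-16.1,0],"spin":18.7},{"fingers":3.5,"delta_pos":[-14.8,-16.1,2],"spin":18.7},{"fingers":3.5,"delta_pos":[-14.8,-16.1,4],"spin":18.7},{"fingers":3.5,"delta_pos":[-14.8,-16.1,4],"spin":18.7},{"fingers":3.5,"delta_pos":[-14.8,-16.1,4],"spin":18.7}]'
python3 - <<'E'
from h import *
go(.615,-.030,.027,90)
A=[('bay',.619,-.030,0,.012),('union',.615,-.030,0,.079)]
overlay("side","h1.png",A,190,150,120,90,6)
E
```

```text
time_s: 13.55
tcp_pos: [0.615, -0.0297, 0.0899]
ee_rot: [[-1.0, -0.001, -0.003], [-0.001, 1.0, -0.001], [0.003, -0.001, -1.0]]
wrist_force: [0.1, -0.1, -3.3]
gripper_width: 0.601
delta [-0.02, -0.02, 6.29] spin 0.1 | jawyaw 90.1 j6 -102.2 tcp [ 0.615  -0.0297  0.0899] t 13.55 w 5.23 F [ 0.1 -0.1 -3.3]
```

View pics/h1.png

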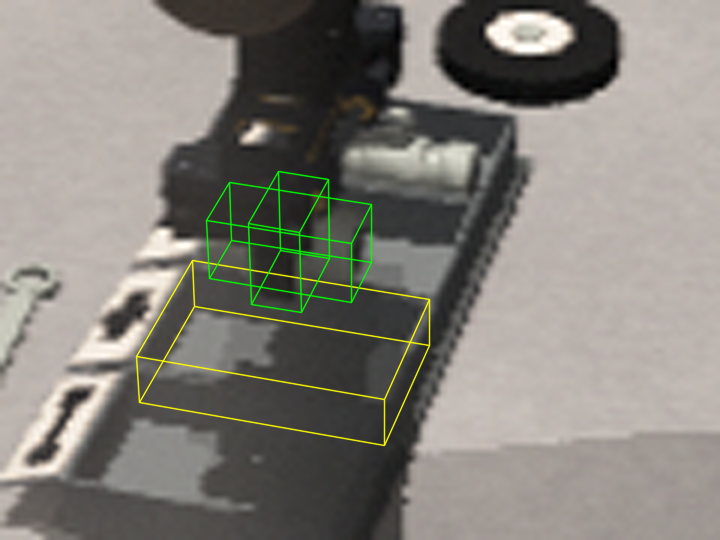

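```bash
python3 -m inch '[{"fingers":3.5,"delta_pos":[0,0,2],"spin":0},{"fingers":3.5,"delta_pos":[0,0,3.5],"spin":0},{"fingers":3.5,"delta_pos":[0,0,4.7],"spin":0},{"fingers":3.5,"delta_pos":[0,0,5.6],"spin":0},{"fingers":3.5,"delta_pos":[0,0,6.2],"spin":0},{"fingers":3.5,"delta_pos":[0,0,6.2],"spin":0},{"fingers":3.5,"delta_pos":[0,0,6.2],"spin":0}]'
```

```text
time_s: 14.3
tcp_pos: [0.6166, -0.03, 0.029]
ee_rot: [[-1.0, -0.001, 0.001], [-0.001, 1.0, -0.0], [-0.001, -0.0, -1.0]]
wrist_force: [-0.4, -0.1, -2.8]
gripper_width: 0.601
```

```bash
python3 -m inch '[{"fingers":5.7,"delta_pos":[0,0,0],"spin":0},{"fingers":5.7,"delta_pos":[0,0,0],"spin":0},{"fingers":5.7,"delta_pos":[0,0,0],"spin":0},{"fingers":5.7,"delta_pos":[0,0,0],"spin":0}]'
```

```text
time_s: 14.7
tcp_pos: [0.6166, -0.03, 0.0292]
ee_rot: [[-1.0, -0.001, 0.001], [-0.001, 1.0, 0.0], [-0.001, 0.0, -1.0]]
wrist_force: [0.9, 0.3, -0.0]
gripper_width: 0.652
```

```bash
python3 -m inch '[{"fingers":5.7,"delta_pos":[0,0,-3],"spin":0},{"fingers":5.7,"delta_pos":[0,0,-7],"spin":0},{"fingers":5.7,"delta_pos":[0,0,-11],"spin":0},{"fingers":5.7,"delta_pos":[0,0,-15],"spin":0},{"fingers":6,"delta_pos":[1,7,-15],"spin":3},{"fingers":6,"delta_pos":[2,12,-15],"spin":6.7},{"fingers":6,"delta_pos":[3,17,-15],"spin":6.7},{"fingers":6,"delta_pos":[3,19,-15],"spin":6.7},{"fingers":6,"delta_pos":[3,19,-15],"spin":6.7},{"fingers":6,"delta_pos":[3,19,-15],"spin":6.7}]'
python3 - <<'E'
from h import *
go(.5736,.262,.17,83.4)
t=capture("top")[:,:,::-1]; s=capture("side")[:,:,::-1]
A=[('pick',.5736,.262,173.4,.094),('union',.6155,-.03,0,.015),('valve',.61,-.23,0,.015)]
overlay("side","i1.png",A,190,140,140,150,4,s)
overlay("top","i2.png",A,140,130,220,110,3.5,t)
E
```

```text
time_s: 15.7
tcp_pos: [0.5858, 0.161, 0.1787]
ee_rot: [[-0.993, 0.114, 0.0], [0.114, 0.993, -0.0], [-0.0, -0.0, -1.0]]
wrist_force: [0.8, -0.6, -0.4]
gripper_width: 0.691
delta [2.36, 9.89, 0.87] spin 0.1 | jawyaw 83.5 j6 -127.2 tcp [0.5858 0.161  0.1787] t 15.7 w 6.01 F [ 0.8 -0.6 -0.4]
```

View pics/i1.png

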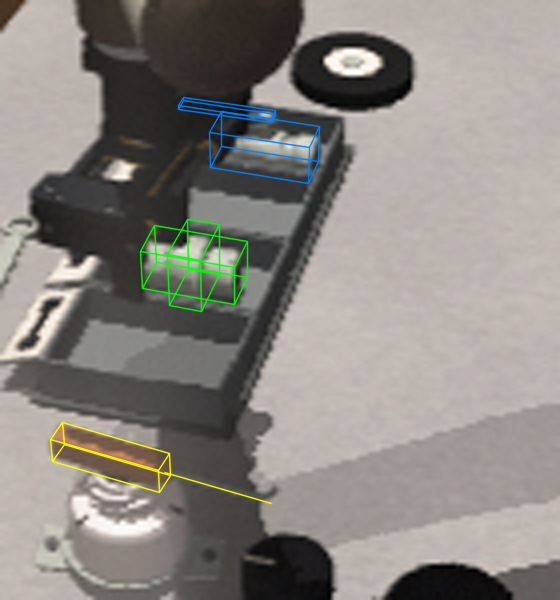

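View pics/i2.png

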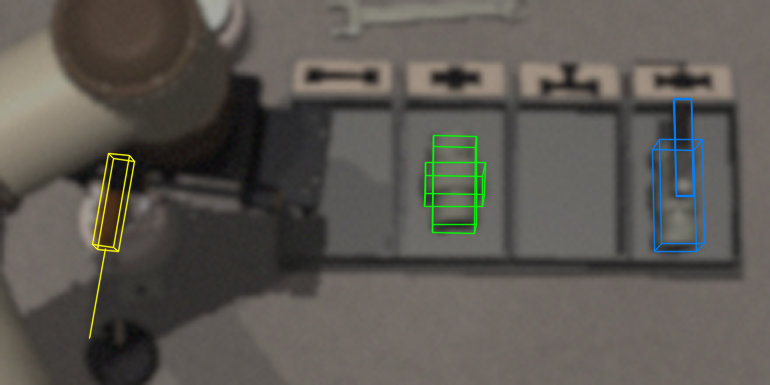

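```bash
python3 -m inch '[{"fingers":6,"delta_pos":[1,4,0],"spin":0},{"fingers":6,"delta_pos":[2,8,0],"spin":0},{"fingers":6,"delta_pos":[2.4,10,0],"spin":0},{"fingers":6,"delta_pos":[2.4,10,0.5],"spin":0},{"fingers":6,"delta_pos":[2.4,10,2],"spin":0},{"fingers":6,"delta_pos":[2.4,10,2],"spin":0},{"fingers":6,"delta_pos":[2.4,10,2],"spin":0}]'
python3 - <<'E'
from h import *
go(.5736,.262,.088,83.4)
A=[('pick',.5736,.262,173.4,.094)]
overlay("side","j1.png",A,180,210,100,80,7)
E
```

```text
time_s: 16.5
tcp_pos: [0.5741, 0.2605, 0.1584]
ee_rot: [[-0.993, 0.118, -0.001], [0.118, 0.993, -0.001], [0.001, -0.001, -1.0]]
wrist_force: [0.0, -0.3, -0.6]
gripper_width: 0.691
delta [0.06, 0.15, 7.04] spin -0.2 | jawyaw 83.2 j6 -135.9 tcp [0.5741 0.2605 0.1584] t 16.5 w 6.02 F [ 0.  -0.3 -0.6]
```

View pics/j1.png

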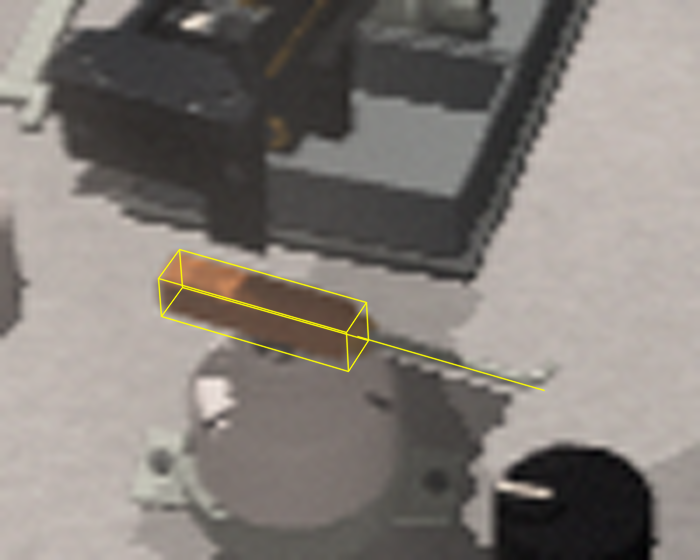

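```bash
python3 -m inch '[{"fingers":6,"delta_pos":[0.05,0.15,3],"spin":0},{"fingers":6,"delta_pos":[0.05,0.15,5],"spin":0},{"fingers":6,"delta_pos":[0.05,0.15,6.3],"spin":0},{"fingers":6,"delta_pos":[0.05,0.15,7],"spin":0},{"fingers":6,"delta_pos":[0.05,0.15,7],"spin":0},{"fingers":0.5,"delta_pos":[0.05,0.15,7],"spin":0},{"fingers":0.5,"delta_pos":[0.05,0.15,7],"spin":0},{"fingers":0.5,"delta_pos":[0.05,0.15,7],"spin":0},{"fingers":0.5,"delta_pos":[0.05,0.15,7],"spin":0},{"fingers":0.5,"delta_pos":[0.05,0.15,7],"spin":0},{"fingers":0.5,"delta_pos":[0.05,0.15,7],"spin":0}]'
python3 -c "
from h import *
go(.48,.422,.16,90)"
```

```text
time_s: 17.65
tcp_pos: [0.5736, 0.2636, 0.0887]
ee_rot: [[-0.993, 0.116, 0.0], [0.116, 0.993, 0.0], [-0.0, 0.0, -1.0]]
wrist_force: [-0.5, -1.1, 1.9]
gripper_width: 0.229
delta [11.13, 14.64, -7.13] spin -6.7 | jawyaw 83.3 j6 -136.0 tcp [0.5736 0.2636 0.0887] t 17.65 w 1.99 F [-0.5 -1.1  1.9]
```

```bash
python3 -m inch '[{"fingers":0.5,"delta_pos":[0,0,-2],"spin":0},{"fingers":0.5,"delta_pos":[0,0,-4.5],"spin":0},{"fingers":0.5,"delta_pos":[0,0,-7],"spin":0},{"fingers":0.5,"delta_pos":[0,0,-7],"spin":0},{"fingers":0.5,"delta_pos":[0,0,-7],"spin":0}]'
python3 -c "
from h import *
go(.5135,.423,.16,90)"
```

```text
time_s: 18.15
tcp_pos: [0.5732, 0.2636, 0.1585]
ee_rot: [[-0.993, 0.117, -0.0], [0.117, 0.993, 0.001], [0.0, 0.001, -1.0]]
wrist_force: [-0.3, 0.2, -1.4]
gripper_width: 0.201
delta [7.79, 15.13, -0.14] spin -6.7 | jawyaw 83.3 j6 -136.0 tcp [0.5732 0.2636 0.1585] t 18.15 w 1.75 F [-0.3  0.2 -1.4]
```

```bash
python3 -m inch '[{"fingers":0.5,"delta_pos":[0.8,1.6,0],"spin":-1},{"fingers":0.5,"delta_pos":[2,4,0],"spin":-2},{"fingers":0.5,"delta_pos":[3.3,6.4,0],"spin":-3.5},{"fingers":0.5,"delta_pos":[4.6,9,0],"spin":-5},{"fingers":0.5,"delta_pos":[6,11.6,0],"spin":-6},{"fingers":0.5,"delta_pos":[7.2,14,0],"spin":-6.7},{"fingers":0.5,"delta_pos":[7.8,15.1,0],"spin":-6.7},{"fingers":0.5,"delta_pos":[7.8,15.1,0],"spin":-6.7},{"fingers":0.5,"delta_pos":[7.8,15.1,4],"spin":-6.7},{"fingers":0.5,"delta_pos":[7.8,15.1,8],"spin":-6.7},{"fingers":0.5,"delta_pos":[7.8,15.1,9],"spin":-6.7},{"fingers":0.5,"delta_pos":[7.8,15.1,9],"spin":-6.7},{"fingers":0.5,"delta_pos":[7.8,15.1,9],"spin":-6.7}]'
python3 - <<'E'
from h import *
go(.5135,.423,.009,90)
A=[('tray',.485,.423,0,0),('pick',.5135,.423,180,.075)]
overlay("side","k1.png",A,170,260,130,110,6)
overlay("top","k2.png",A,90,150,120,120,5)
E
```

```text
time_s: 19.45
tcp_pos: [0.515, 0.423, 0.0703]
ee_rot: [[-1.0, -0.0, 0.002], [-0.0, 1.0, 0.002], [-0.002, 0.002, -1.0]]
wrist_force: [0.3, 0.7, -0.5]
gripper_width: 0.202
delta [0.16, -0.01, 6.13] spin 0.0 | jawyaw 90.0 j6 -143.3 tcp [0.515  0.423  0.0703] t 19.45 w 1.76 F [ 0.3  0.7 -0.5]
```

View pics/k1.png

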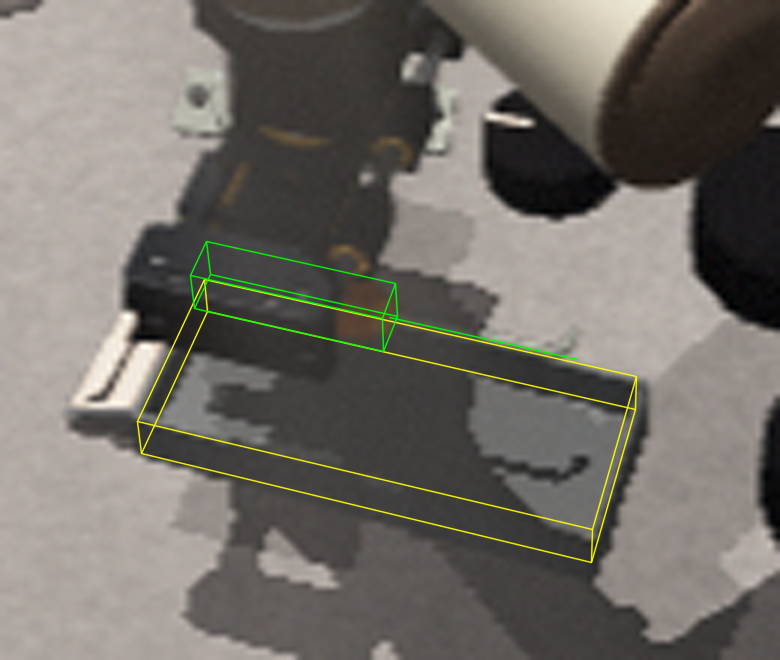

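View pics/k2.png

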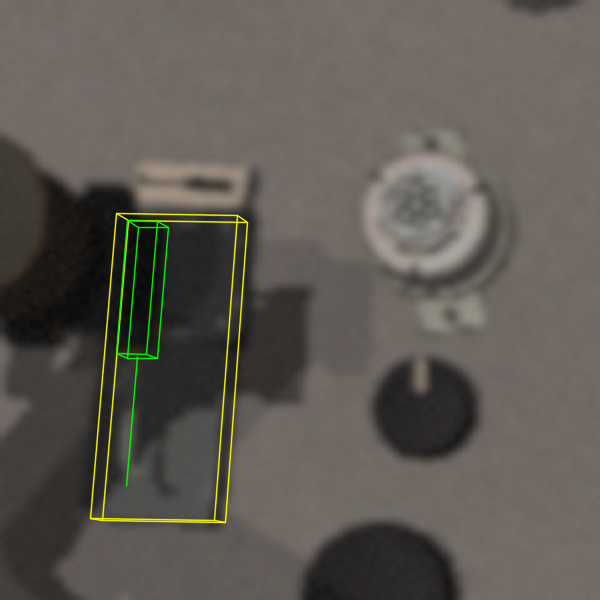

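```bash
python3 -m inch '[{"fingers":0.5,"delta_pos":[0.1,0,2],"spin":0},{"fingers":0.5,"delta_pos":[0.1,0,4],"spin":0},{"fingers":0.5,"delta_pos":[0.1,0,5.2],"spin":0},{"fingers":0.5,"delta_pos":[0.1,0,5.8],"spin":0},{"fingers":0.5,"delta_pos":[0.1,0,6.1],"spin":0},{"fingers":0.5,"delta_pos":[0.1,0,6.1],"spin":0},{"fingers":0.5,"delta_pos":[0.1,0,6.1],"spin":0},{"fingers":3.2,"delta_pos":[0.1,0,6.1],"spin":0},{"fingers":3.2,"delta_pos":[0.1,0,6.1],"spin":0},{"fingers":3.2,"delta_pos":[0.1,0,6.1],"spin":0},{"fingers":3.2,"delta_pos":[0.1,0,6.1],"spin":0}]'
python3 - <<'E'
from h import *
go(.5135,.423,.009,90)
# jar & lid measure from clean top view
t=capture("top")[:,:,::-1]
cv2.imwrite("pics/l1.png",cv2.resize(t[165:250,145:205],None,fx=9,fy=9,interpolation=cv2.INTER_CUBIC)[:765])
E
```

```text
time_s: 20.65
tcp_pos: [0.5127, 0.4227, 0.0075]
ee_rot: [[-1.0, -0.0, 0.0], [-0.0, 1.0, 0.0], [-0.0, 0.0, -1.0]]
wrist_force: [-0.5, -0.3, -1.3]
gripper_width: 0.36
delta [-0.08, 0.03, -0.15] spin 0.0 | jawyaw 90.0 j6 -143.4 tcp [0.5127 0.4227 0.0075] t 20.65 w 3.13 F [-0.5 -0.3 -1.3]
```

```bash
python3 -m inch '[{"fingers":3.2,"delta_pos":[0,0,-2],"spin":0},{"fingers":3.2,"delta_pos":[0,0,-5],"spin":0},{"fingers":3.2,"delta_pos":[0,0,-9],"spin":0},{"fingers":3.2,"delta_pos":[0,0,-13],"spin":0},{"fingers":8.7,"delta_pos":[0,0,-15],"spin":0},{"fingers":8.7,"delta_pos":[0,0,-15],"spin":0},{"fingers":8.7,"delta_pos":[0,0,-15],"spin":0}]'
python3 - <<'E'
from h import *
go(.4585,.2585,.15,None)
t=capture("top")[:,:,::-1]; s=capture("side")[:,:,::-1]
B=[('lid',.4585,.2585,9.7),('jar',.576,.257,0),('pick',.5135,.423,180,.013)]
overlay("top","m1.png",B[:2],145,165,60,85,9,t);overlay("side","m2.png",B,175,220,130,140,6,s)
E
```

```text
time_s: 21.4
tcp_pos: [0.5123, 0.4225, 0.1572]
ee_rot: [[-1.0, -0.0, -0.001], [-0.0, 1.0, 0.0], [0.001, 0.0, -1.0]]
wrist_force: [-0.3, 0.5, -0.0]
gripper_width: 0.551
delta [5.38, -16.4, 0.72] spin 0 | jawyaw 90.0 j6 -143.4 tcp [0.5123 0.4225 0.1572] t 21.4 w 4.79 F [-0.3  0.5 -0. ]
```

View pics/l1.png

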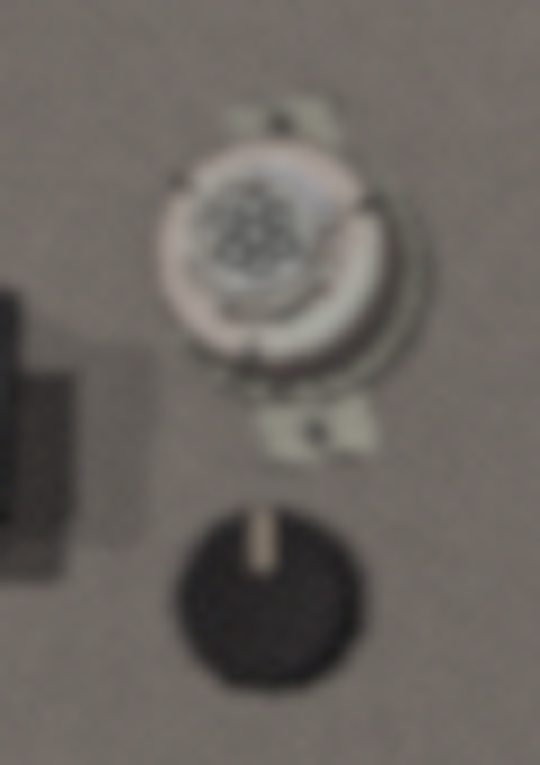

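View pics/m1.png

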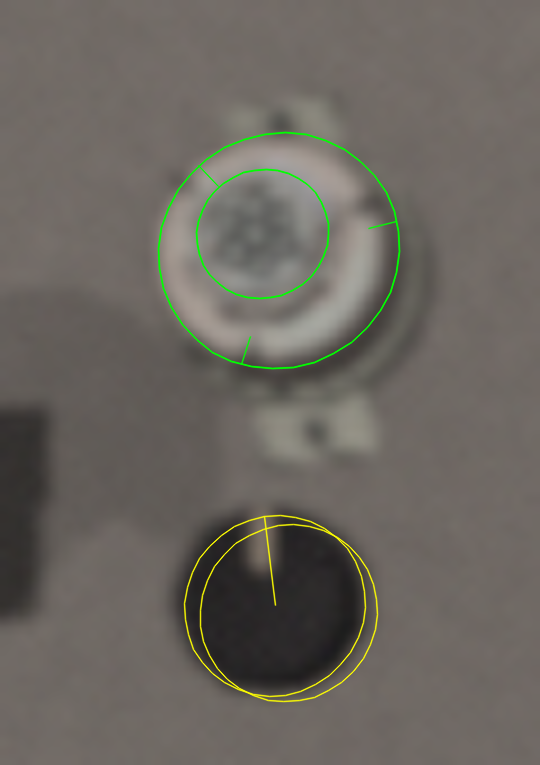

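View pics/m2.png

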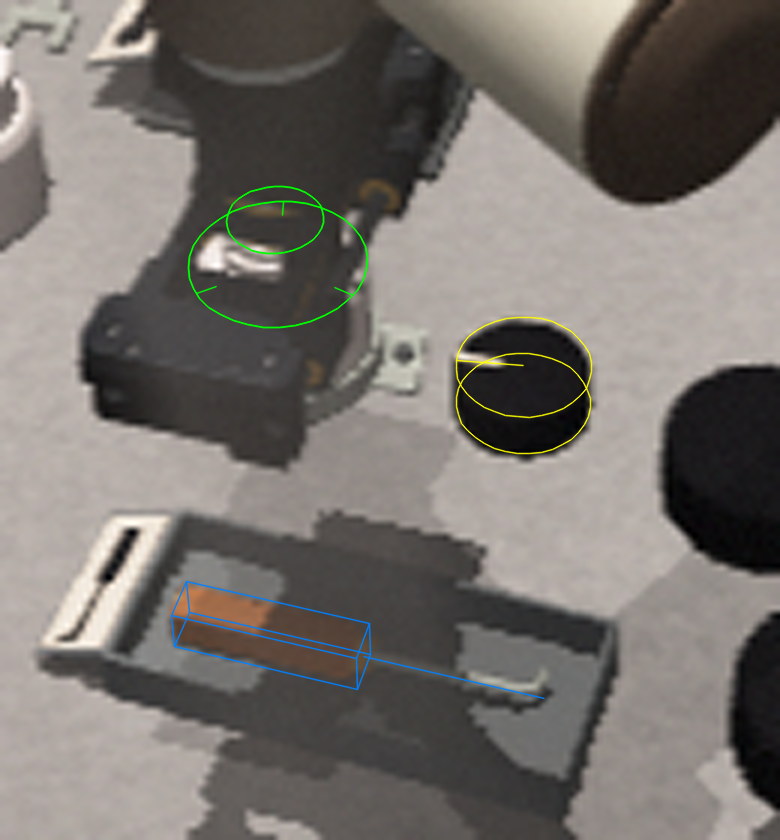

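Pick lies in its tray. Now I'll measure the jar's tick angles and the lid's tick in the clean top picture.

Run:
```python
from h import *
o=(145,165);f=lambda x,y:(o[0]+x/9,o[1]+y/9)
T=[px("top",*f(x,y),.057)[:2] for x,y in((183,184),(368,203),(252,346))]
for p in T: print(p)
# circle center through the three
A=np.array([[2*(T[1]-T[0])[0],2*(T[1]-T[0])[1]],[2*(T[2]-T[0])[0],2*(T[2]-T[0])[1]]])
c=np.linalg.solve(A,[T[1]@T[1]-T[0]@T[0],T[2]@T[2]-T[0]@T[0]]);print("c",c,np.linalg.norm(T[0]-c))
print([np.degrees(np.arctan2(*(p-c)[::-1])) for p in T])
a=px("top",*f(263,510),.024);b=px("top",*f(262,570),.024);ctr=px("top",*f(270,597),.013)
print('lid tick',a,b,ctr,np.degrees(np.arctan2(*(a-b)[[1,0]])))
for cam in ["top"]:
  im=capture(cam)
  for n in["jar_rim","tick_a","tick_b","tick_c","lid_c","lid_mark"]:
    for r in spot_point(cam,n)[:4]: print(n,round(r["conf"],2),np.round(onz(cam,r["location"],.012 if 'lid' in n else .084),3))
```

```text
[0.59683493 0.28919628]
[0.59112432 0.22571405]
[0.54107497 0.26251474]
c [0.57703006 0.25897988] 0.03612843282363329
[np.float64(56.7577874553517), np.float64(-67.03830386229436), np.float64(174.38510188693266)]
lid tick [0.48959485 0.26261551 0.024     ] [0.46887722 0.26181726 0.024     ] [0.46079823 0.26082662 0.013     ] 2.2065094362219653
jar_rim 0.59 [0.572 0.261 0.084]
tick_a 0.98 [0.596 0.282 0.084]
tick_a 0.77 [0.589 0.232 0.084]
tick_a 0.59 [0.549 0.259 0.084]
tick_b 0.98 [0.596 0.282 0.084]
tick_b 0.77 [0.589 0.232 0.084]
tick_b 0.59 [0.549 0.259 0.084]
tick_c 0.98 [0.596 0.282 0.084]
tick_c 0.77 [0.589 0.232 0.084]
tick_c 0.59 [0.549 0.259 0.084]
lid_c 0.91 [0.46  0.258 0.012]
lid_c 0.72 [0.285 0.408 0.012]
lid_mark 0.96 [0.255 0.381 0.012]
lid_mark 0.91 [0.491 0.272 0.012]
lid_mark 0.72 [0.301 0.274 0.012]
lid_mark 0.31 [0.486 0.42  0.012]
```

Jar frame yaw is about 9.7°, so the starts are at 15.7/135.7/255.7° and the tight positions at 54.7/174.7/-65.3°. I'll grip the lid with the jaws along y to keep clear of the jar, move it to free counter, and re-grip it at 90° so that it centres on the TCP.

```bash
python3 -m inch '[{"fingers":8.7,"delta_pos":[1.5,-4.5,0],"spin":0},{"fingers":8.7,"delta_pos":[3,-9,0],"spin":0},{"fingers":8.7,"delta_pos":[4.5,-13.5,0],"spin":0},{"fingers":8.7,"delta_pos":[5.2,-16.25,0],"spin":0},{"fingers":8.7,"delta_pos":[5.2,-16.25,3],"spin":0},{"fingers":8.7,"delta_pos":[5.2,-16.25,6],"spin":0},{"fingers":8.7,"delta_pos":[5.2,-16.25,8],"spin":0},{"fingers":8.7,"delta_pos":[5.2,-16.25,8],"spin":0},{"fingers":8.7,"delta_pos":[5.2,-16.25,8],"spin":0}]'
python3 - <<'E'
from h import *
go(.460,.260,.003,90)
s=capture("side")[:,:,::-1]
overlay("side","n1.png",[('lid',.46,.26,6)],210,240,100,80,7,s)
E
```

```text
time_s: 22.75
tcp_pos: [0.4611, 0.2604, 0.0779]
ee_rot: [[-1.0, -0.001, 0.0], [-0.001, 1.0, -0.0], [-0.0, -0.0, -1.0]]
wrist_force: [0.0, 0.5, 0.4]
gripper_width: 0.999
delta [0.11, -0.04, 7.49] spin 0.0 | jawyaw 90.0 j6 -137.0 tcp [0.4611 0.2604 0.0779] t 22.75 w 8.69 F [0.  0.5 0.4]
```

View pics/n1.png

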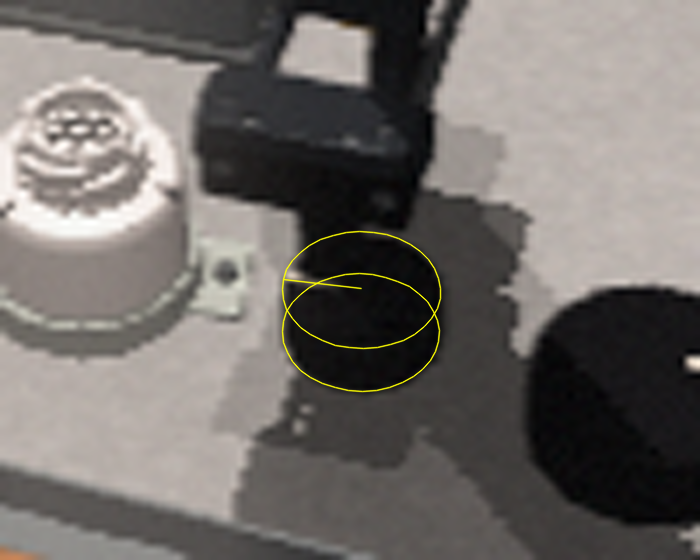

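```bash
python3 -m inch '[{"fingers":8.7,"delta_pos":[0,0,2.5],"spin":0},{"fingers":8.7,"delta_pos":[0,0,5],"spin":0},{"fingers":8.7,"delta_pos":[0,0,6.6],"spin":0},{"fingers":8.7,"delta_pos":[0,0,7.4],"spin":0},{"fingers":8.7,"delta_pos":[0,0,7.4],"spin":0},{"fingers":4.5,"delta_pos":[0,0,7.4],"spin":0},{"fingers":4.5,"delta_pos":[0,0,7.4],"spin":0},{"fingers":4.5,"delta_pos":[0,0,7.4],"spin":0},{"fingers":4.5,"delta_pos":[0,0,7.4],"spin":0},{"fingers":4.5,"delta_pos":[0,0,7.4],"spin":0}]'
```

```text
time_s: 23.8
tcp_pos: [0.461, 0.2605, 0.0041]
ee_rot: [[-1.0, -0.001, 0.001], [-0.001, 1.0, 0.001], [-0.001, 0.001, -1.0]]
wrist_force: [0.4, -0.2, 2.5]
gripper_width: 0.711
```

```bash
python3 -m inch '[{"fingers":4.5,"delta_pos":[0,0,-2],"spin":0},{"fingers":4.5,"delta_pos":[0,0,-4],"spin":0},{"fingers":4.5,"delta_pos":[0,-2,-4],"spin":0},{"fingers":4.5,"delta_pos":[0.5,-5,-4],"spin":0},{"fingers":4.5,"delta_pos":[1,-8,-4],"spin":0},{"fingers":4.5,"delta_pos":[1,-11,-4],"spin":0},{"fingers":4.5,"delta_pos":[1,-13,-4],"spin":0},{"fingers":4.5,"delta_pos":[1,-14,-4],"spin":0},{"fingers":4.5,"delta_pos":[1,-14,-4],"spin":0},{"fingers":4.5,"delta_pos":[1,-14,-2.2],"spin":0},{"fingers":4.5,"delta_pos":[1,-14,-0.9],"spin":0},{"fingers":4.5,"delta_pos":[1,-14,-0.2],"spin":0},{"fingers":4.5,"delta_pos":[1,-14,0.05],"spin":0},{"fingers":4.5,"delta_pos":[1,-14,0.05],"spin":0},{"fingers":4.5,"delta_pos":[1,-14,0.05],"spin":0}]'
```

```text
time_s: 25.3
tcp_pos: [0.4505, 0.1205, 0.0038]
ee_rot: [[-1.0, -0.002, -0.0], [-0.002, 1.0, -0.001], [0.0, -0.001, -1.0]]
wrist_force: [-3.5, 0.3, 7.7]
gripper_width: 0.706
```

```bash
python3 -m inch '[{"fingers":8.7,"delta_pos":[0,0,-0.05],"spin":0},{"fingers":8.7,"delta_pos":[0,0,-0.05],"spin":0},{"fingers":8.7,"delta_pos":[0,0,-0.05],"spin":0},{"fingers":8.7,"delta_pos":[0,0,-0.05],"spin":0},{"fingers":8.7,"delta_pos":[0,0,-0.05],"spin":-8.5},{"fingers":8.7,"delta_pos":[0,0,-0.05],"spin":-17},{"fingers":8.7,"delta_pos":[0,0,-0.05],"spin":-25},{"fingers":8.7,"delta_pos":[0,0,-0.05],"spin":-33},{"fingers":8.7,"delta_pos":[0,0,-0.05],"spin":-41},{"fingers":8.7,"delta_pos":[0,0,-0.05],"spin":-49},{"fingers":8.7,"delta_pos":[0,0,-0.05],"spin":-57},{"fingers":8.7,"delta_pos":[0,0,-0.05],"spin":-65},{"fingers":8.7,"delta_pos":[0,0,-0.05],"spin":-73},{"fingers":8.7,"delta_pos":[0,0,-0.05],"spin":-81},{"fingers":8.7,"delta_pos":[0,0,-0.05],"spin":-90},{"fingers":8.7,"delta_pos":[0,0,-0.05],"spin":-90},{"fingers":8.7,"delta_pos":[0,0,-0.05],"spin":-90}]'
python3 -m inch '[{"fingers":4.5,"delta_pos":[0,0,0],"spin":0},{"fingers":4.5,"delta_pos":[0,0,0],"spin":0},{"fingers":4.5,"delta_pos":[0,0,0],"spin":0},{"fingers":4.5,"delta_pos":[0,0,0],"spin":0},{"fingers":4.5,"delta_pos":[0,0,0],"spin":0}]'
```

```text
time_s: 27.0
tcp_pos: [0.4508, 0.1201, 0.0035]
ee_rot: [[-0.003, -1.0, -0.0], [-1.0, 0.003, -0.0], [0.0, 0.0, -1.0]]
wrist_force: [-0.6, -0.1, -0.4]
gripper_width: 1.002
time_s: 27.5
tcp_pos: [0.4507, 0.1201, 0.0036]
ee_rot: [[0.0, -1.0, -0.0], [-1.0, -0.0, -0.0], [0.0, 0.0, -1.0]]
wrist_force: [-0.3, -0.4, -0.7]
gripper_width: 0.711
```

Run:
```python
from h import *
B=[('lid',.4507,.1201,6)]
overlay("top","p1.png",B,185,190,80,80,7);overlay("side","p2.png",B,240,210,80,70,8)
go(.577,.258,.16)
```

```text
delta [-13.78, -12.63, -15.65] spin 0 | jawyaw -180.0 j6 -34.9 tcp [0.4507 0.1201 0.0035] t 27.6 w 6.19 F [-0.5 -0.2 -1.1]
```

View pics/p1.png

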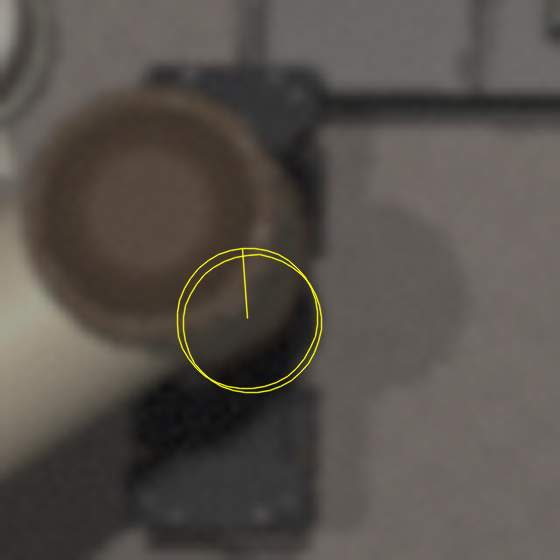

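View pics/p2.png

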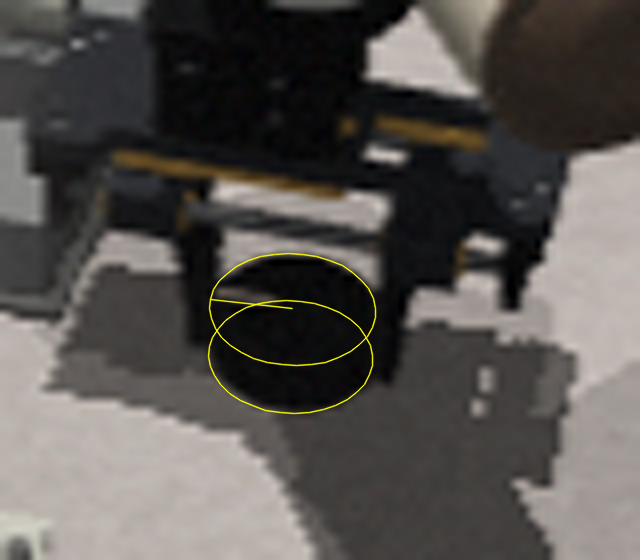

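```bash
python3 -m inch '[{"fingers":8.7,"delta_pos":[0,0,0],"spin":0},{"fingers":8.7,"delta_pos":[0,0,0],"spin":0},{"fingers":8.7,"delta_pos":[0,0,0],"spin":0},{"fingers":8.7,"delta_pos":[0,0,0],"spin":0},{"fingers":8.7,"delta_pos":[0,0,-3],"spin":0},{"fingers":8.7,"delta_pos":[0,0,-6],"spin":0},{"fingers":8.7,"delta_pos":[0,0,-10],"spin":0},{"fingers":8.7,"delta_pos":[5,0,-12],"spin":0},{"fingers":8.7,"delta_pos":[10,0,-12],"spin":0},{"fingers":8.7,"delta_pos":[15,0,-12],"spin":0},{"fingers":8.7,"delta_pos":[20,0,-12],"spin":0},{"fingers":8.7,"delta_pos":[25,0,-12],"spin":0},{"fingers":8.7,"delta_pos":[30,0,-12],"spin":0},{"fingers":8.7,"delta_pos":[32,0,-12],"spin":0},{"fingers":8.7,"delta_pos":[32,0,-12],"spin":0},{"fingers":8.7,"delta_pos":[32,0,-12],"spin":0}]'
python3 - <<'E'
from h import *
t=capture("top")[:,:,::-1]; s=capture("side")[:,:,::-1]
cv2.imwrite("pics/raw_t.png",t);cv2.imwrite("pics/raw_s.png",s)
B=[('lid',.4507,.1201,6),('jar',.577,.258,9.7)]
overlay("top","q1.png",B,145,165,90,90,8,t);overlay("side","q2.png",B,190,200,120,100,6.6,s)
E
```

```text
time_s: 29.2
tcp_pos: [0.4504, -0.2001, 0.1232]
ee_rot: [[-0.001, -1.0, -0.001], [-1.0, 0.001, 0.0], [-0.0, 0.001, -1.0]]
wrist_force: [-0.4, 1.1, -0.4]
gripper_width: 1.004
```

View pics/q1.png

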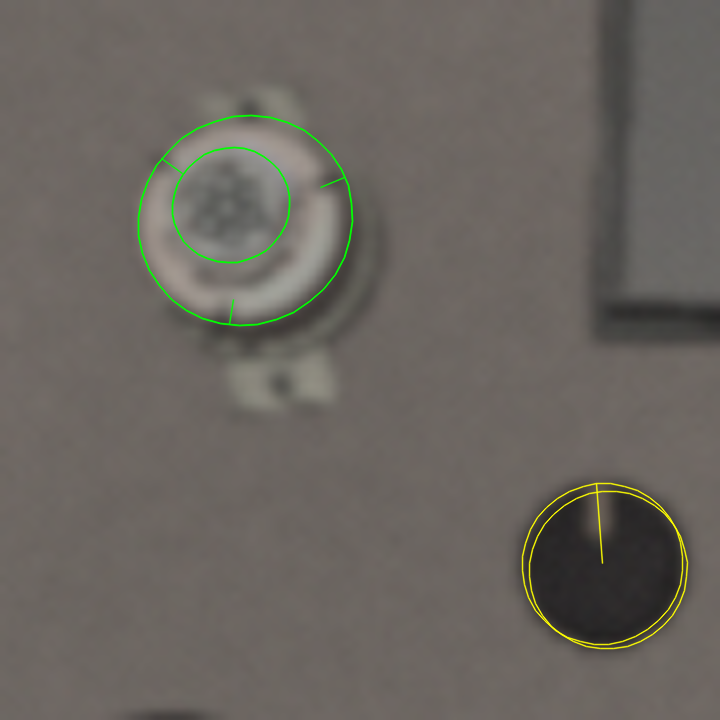

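View pics/q2.png

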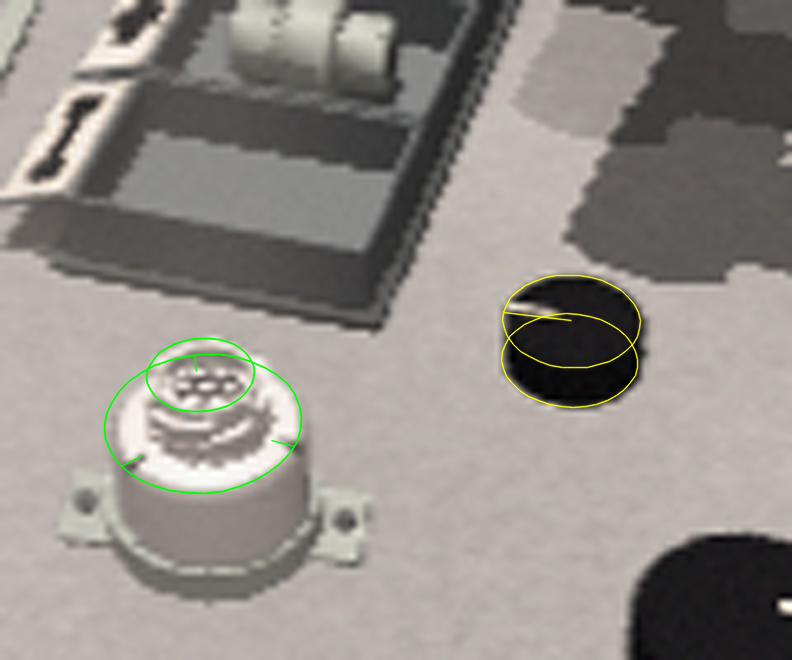

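Run:
```python
import cv2
t=cv2.imread("pics/raw_t.png");s=cv2.imread("pics/raw_s.png")
a=cv2.resize(t[172:212,158:196],None,fx=15,fy=15,interpolation=cv2.INTER_CUBIC)
a=cv2.convertScaleAbs(a,alpha=1.6,beta=-60)
b=cv2.resize(s[245:295,195:250],None,fx=12,fy=12,interpolation=cv2.INTER_CUBIC)
cv2.imwrite("pics/r1.png",a);cv2.imwrite("pics/r2.png",b)
```

```text
(no output)
```

View pics/r1.png

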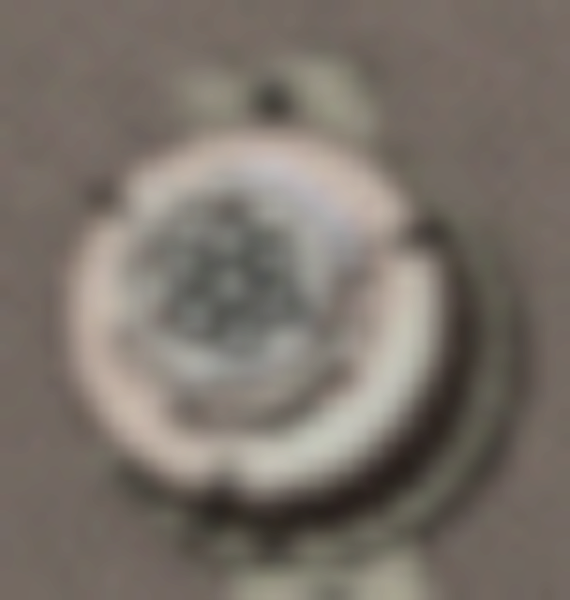

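View pics/r2.png

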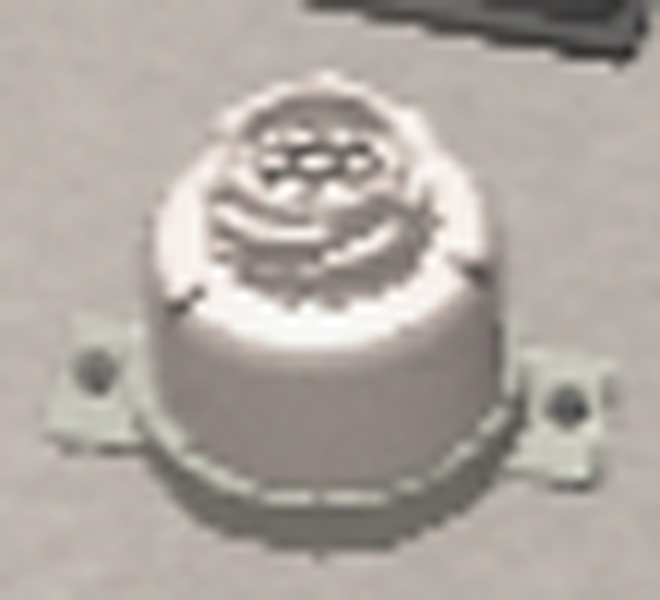

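Run:
```python
from h import *
from scipy.optimize import least_squares
t=cv2.imread("pics/raw_t.png");s=cv2.imread("pics/raw_s.png")
def hull(cam,x,y):
    P=np.vstack([np.array([proj(cam,p) for p in l]) for l in wire('lid',x,y,0)[:2]]).astype(np.float32)
    m=np.zeros((H*8,W*8),np.uint8);cv2.fillConvexPoly(m,cv2.convexHull(np.round((P+.5)*8).astype(np.int32)),255)
    M=cv2.moments(m,True);return np.array([M["m10"]/M["m00"],M["m01"]/M["m00"]])/8-.5,M["m00"]/64
b={}
for cam,im,box in(("top",t,(205,215,240,255)),("side",s,(260,235,295,268))):
    x0,y0,x1,y1=box;g=im.max(2)[y0:y1,x0:x1];m=(g<(75 if cam=="top" else 60)).astype(np.uint8)
    n,l,st,_=cv2.connectedComponentsWithStats(m);k=1+np.argmax(st[1:,4]);mm=(l==k).astype(np.uint8)
    c=cv2.findContours(mm,cv2.RETR_EXTERNAL,cv2.CHAIN_APPROX_NONE)[0];mm=cv2.drawContours(mm*0,[cv2.convexHull(c[0])],-1,1,-1)
    ys,xs=np.nonzero(mm);obs=np.array([xs.mean()+x0,ys.mean()+y0]);pr,ar=hull(cam,.4507,.1201);b[cam]=obs-pr
    print(cam,"bias",obs-pr,"area",len(xs),ar,st[k])
jt=np.array([174.63,192.5])-b["top"];js=221.8-b["side"][0]
def f(p): return np.r_[proj("top",[p[0],p[1],.056])-jt,proj("side",[p[0],p[1],.04])[0]-js]
r=least_squares(f,[.577,.258]);print(r.x,r.fun)
# ticks, top at z .056, centre r.x ; mid of tick
for u,v in((105,193),(418,235),(220,495)):
    p=px("top",*(np.array([158+u/15-.5,172+v/15-.5])-b["top"]),.055)[:2]-r.x;print(np.degrees(np.arctan2(p[1],p[0])),np.linalg.norm(p))
for u,v in((185,298),(470,270)):
    p=px("side",*(np.array([195+u/12-.5,245+v/12-.5])-b["side"]),.055)[:2]-r.x;print("side",np.degrees(np.arctan2(p[1],p[0])),np.linalg.norm(p))
```

```text
top bias [-0.07129898  0.05436014] area 340 336.515625 [  5  11  21  20 322]
side bias [0.82031898 0.19242017] area 349 354.703125 [  7   7  21  20 327]
[0.57534509 0.25935724] [ 0.01761714  0.055406   -0.05089405]
52.23531673264269 0.04158034685074547
-61.07340689169345 0.03635457841303534
171.19746547747832 0.03749275406201968
side 46.92577479452978 0.03555545595953562
side 179.7382002696862 0.03511880992361017
```

Run:
```python
from h import *
from scipy.optimize import least_squares
b={"top":np.array([-.07,.05]),"side":np.array([.82,.19])}
T=[("top",105,193,45),("top",418,235,-75),("top",220,495,165),("side",185,298,45),("side",470,270,165)]
def f(p,full=False):
    x,y,ph,r,z=p;o=[]
    for cam,u,v,a in T:
        q=np.array([158+u/15-.5,172+v/15-.5] if cam=="top" else [195+u/12-.5,245+v/12-.5])-b[cam]
        A=np.radians(a+ph);o+=list(proj(cam,[x+r*np.cos(A),y+r*np.sin(A),z])-q)
    o+=list(proj("top",[x,y,.056])-(np.array([174.63,192.5])-b["top"]))
    o.append(proj("side",[x,y,.04])[0]-(221.8-.82)); o.append((z-.056)/.002)
    return np.array(o)
r=least_squares(f,[.5753,.2594,9,.037,.056]);print(r.x,np.round(r.fun,2))
J=r.jac;print(np.sqrt(np.diag(np.linalg.inv(J.T@J)))*.4)
# lid tick yaw from both images: outer end & inner end at z=.024
im={}
cv2.imwrite("pics/u1.png",cv2.resize(cv2.imread("pics/raw_t.png")[218:252,204:238],None,fx=16,fy=16,interpolation=cv2.INTER_CUBIC))
cv2.imwrite("pics/u2.png",cv2.resize(cv2.imread("pics/raw_s.png")[236:270,260:294],None,fx=16,fy=16,interpolation=cv2.INTER_CUBIC))
```

```text
[0.57614106 0.2598146  9.03680351 0.03759166 0.05765343] [ 0.4   0.64  0.5   0.29  0.28 -0.3  -0.2   0.65  0.02  0.46 -0.12 -0.21
 -0.38  0.83]
[4.74219341e-04 5.30827249e-04 9.00284594e-01 5.42076545e-04
 6.41733315e-04]
```

View pics/u1.png

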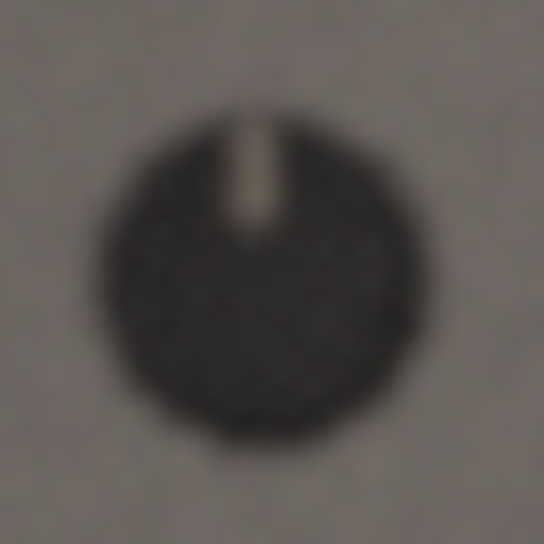

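View pics/u2.png

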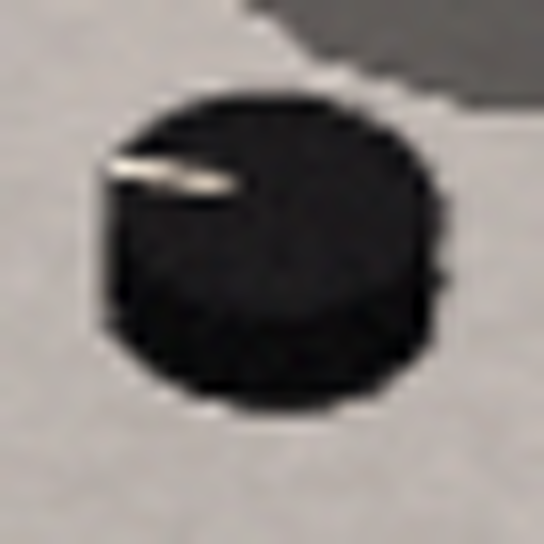

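Run:
```python
from h import *
b={"top":np.array([-.07,.05]),"side":np.array([.82,.19])}
for cam,u,v,x0,y0 in(("top",254,172,204,218),("top",256,130,204,218),("side",172,174,260,236),("side",112,164,260,236)):
    p=px(cam,*(np.array([x0+u/16-.5,y0+v/16-.5])-b[cam]),.024)[:2]-[.4507,.1201];print(cam,np.degrees(np.arctan2(p[1],p[0])),np.linalg.norm(p))
go(.4507,.1201,.12)
```

```text
top 4.656179260048429 0.020729772633473687
top 3.1130358770309274 0.028851223295598475
side -6.8884547723024285 0.02097765470640809
side -3.88760182492744 0.03241525682164756
delta [-31.92, -0.04, 0.36] spin 0 | jawyaw -179.9 j6 5.0 tcp [ 0.4508 -0.1991  0.1235] t 29.3 w 8.72 F [ 0.3  0.2 -0.3]
```

```bash
python3 -m inch '[{"fingers":8.7,"delta_pos":[-5,0,0],"spin":0},{"fingers":8.7,"delta_pos":[-10,0,0],"spin":0},{"fingers":8.7,"delta_pos":[-15,0,0],"spin":0},{"fingers":8.7,"delta_pos":[-20,0,0],"spin":0},{"fingers":8.7,"delta_pos":[-25,0,0],"spin":0},{"fingers":8.7,"delta_pos":[-30,0,0],"spin":0},{"fingers":8.7,"delta_pos":[-32,0,0],"spin":0},{"fingers":8.7,"delta_pos":[-32,0,0],"spin":0},{"fingers":8.7,"delta_pos":[-32,0,0],"spin":0},{"fingers":8.7,"delta_pos":[-32,0,4],"spin":0},{"fingers":8.7,"delta_pos":[-32,0,8],"spin":0},{"fingers":8.7,"delta_pos":[-32,0,11],"spin":0},{"fingers":8.7,"delta_pos":[-32,0,12],"spin":0},{"fingers":8.7,"delta_pos":[-32,0,12],"spin":0},{"fingers":8.7,"delta_pos":[-32,0,12],"spin":0}]'
python3 -m inch '[{"fingers":4.5,"delta_pos":[0,0,0],"spin":0},{"fingers":4.5,"delta_pos":[0,0,0],"spin":0},{"fingers":4.5,"delta_pos":[0,0,0],"spin":0},{"fingers":4.5,"delta_pos":[0,0,0],"spin":0},{"fingers":4.5,"delta_pos":[0,0,0],"spin":0},{"fingers":4.5,"delta_pos":[0,0,-4],"spin":0},{"fingers":4.5,"delta_pos":[0,0,-8],"spin":0},{"fingers":4.5,"delta_pos":[0,0,-12],"spin":0},{"fingers":4.5,"delta_pos":[0,0,-13],"spin":0},{"fingers":4.5,"delta_pos":[0,0,-13],"spin":0},{"fingers":4.5,"delta_pos":[0,0,-13],"spin":0}]'
python3 -c "
from h import *
go(.5758,.2596,.1335,165)"
```

```text
time_s: 30.8
tcp_pos: [0.4517, 0.1202, 0.0046]
ee_rot: [[0.0, -1.0, 0.002], [-1.0, -0.0, 0.001], [-0.001, -0.002, -1.0]]
wrist_force: [0.1, 0.4, 0.6]
gripper_width: 0.999
time_s: 31.9
tcp_pos: [0.4497, 0.1197, 0.1323]
ee_rot: [[-0.0, -1.0, -0.002], [-1.0, 0.0, -0.001], [0.001, 0.002, -1.0]]
wrist_force: [-0.5, -0.2, -0.6]
gripper_width: 0.711
delta [-13.99, -12.61, -0.16] spin 15.0 | jawyaw 180.0 j6 -34.9 tcp [0.4497 0.1197 0.1323] t 31.9 w 6.19 F [-0.5 -0.2 -0.6]
```

```bash
python3 -m inch '[{"fingers":4.5,"delta_pos":[-1.5,-1.3,0],"spin":1.5},{"fingers":4.5,"delta_pos":[-3.5,-3.1,0],"spin":4},{"fingers":4.5,"delta_pos":[-6,-5.4,0],"spin":7},{"fingers":4.5,"delta_pos":[-8.5,-7.6,0],"spin":10},{"fingers":4.5,"delta_pos":[-11,-9.9,0],"spin":12},{"fingers":4.5,"delta_pos":[-13,-11.7,0],"spin":14},{"fingers":4.5,"delta_pos":[-13.95,-12.5,0],"spin":15},{"fingers":4.5,"delta_pos":[-13.95,-12.5,0],"spin":15},{"fingers":4.5,"delta_pos":[-13.95,-12.5,1.5],"spin":15},{"fingers":4.5,"delta_pos":[-13.95,-12.5,2.5],"spin":15},{"fingers":4.5,"delta_pos":[-13.95,-12.5,3],"spin":15},{"fingers":4.5,"delta_pos":[-13.95,-12.5,3],"spin":15},{"fingers":4.5,"delta_pos":[-13.95,-12.5,3],"spin":15},{"fingers":4.5,"delta_pos":[-13.95,-12.5,3],"spin":15}]'
python3 - <<'E'
from h import *
go(.5758,.2596,.085,165)
B=[('jar',.5758,.2596,9)]
s=sense();x,y,z=s["tcp_pos"]
B.append(('lid',x,y,-15,z-.0035))
overlay("side","v1.png",B,180,220,90,80,7.5);overlay("top","v2.png",B,140,160,70,70,8)
E
```

```text
time_s: 33.3
tcp_pos: [0.576, 0.2598, 0.1043]
ee_rot: [[-0.258, -0.966, 0.001], [-0.966, 0.258, 0.001], [-0.001, -0.001, -1.0]]
wrist_force: [-0.2, -0.5, -0.2]
gripper_width: 0.712
delta [0.02, 0.02, 1.93] spin 0.0 | jawyaw 165.0 j6 -53.9 tcp [0.576  0.2598 0.1043] t 33.3 w 6.19 F [-0.2 -0.5 -0.2]
```

View pics/v1.png

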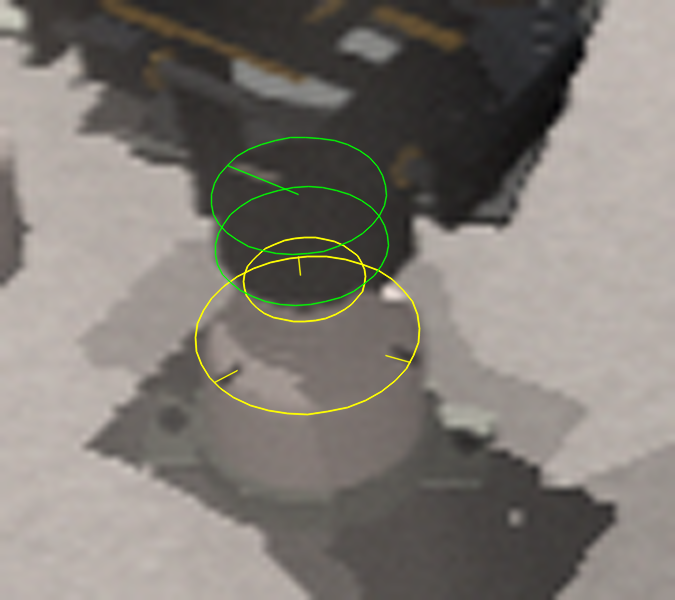

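View pics/v2.png

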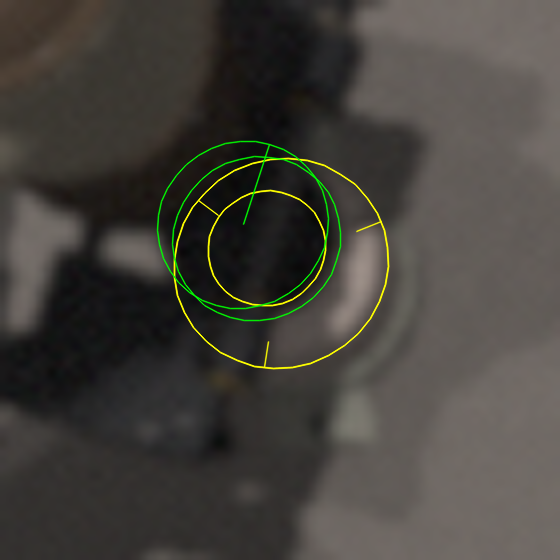

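```bash
python3 -m inch '[{"fingers":4.5,"delta_pos":[0,0,0.7],"spin":0},{"fingers":4.5,"delta_pos":[0,0,1.3],"spin":0},{"fingers":4.5,"delta_pos":[0,0,1.6],"spin":0},{"fingers":4.5,"delta_pos":[0,0,1.6],"spin":0}]'
python3 -m inch '[{"fingers":4.5,"delta_pos":[0,0,0.1],"spin":0},{"fingers":4.5,"delta_pos":[0,0,0.2],"spin":0},{"fingers":4.5,"delta_pos":[0,0,0.3],"spin":0},{"fingers":4.5,"delta_pos":[0,0,0.3],"spin":0}]'
```

```text
time_s: 33.8
tcp_pos: [0.5753, 0.2594, 0.0865]
ee_rot: [[-0.259, -0.966, -0.002], [-0.966, 0.259, -0.001], [0.001, 0.001, -1.0]]
wrist_force: [-1.0, -0.2, -0.5]
gripper_width: 0.71
time_s: 34.2
tcp_pos: [0.5757, 0.2597, 0.0845]
ee_rot: [[-0.258, -0.966, -0.0], [-0.966, 0.258, -0.0], [0.0, 0.0, -1.0]]
wrist_force: [0.5, -0.3, 0.0]
gripper_width: 0.707
```

```bash
python3 -m inch '[{"fingers":4.5,"delta_pos":[0,0,0.1],"spin":0},{"fingers":4.5,"delta_pos":[0,0,0.2],"spin":0},{"fingers":4.5,"delta_pos":[0,0,0.2],"spin":0}]'
python3 -m inch '[{"fingers":4.5,"delta_pos":[0,0,0.1],"spin":0},{"fingers":4.5,"delta_pos":[0,0,0.2],"spin":0},{"fingers":4.5,"delta_pos":[0,0,0.2],"spin":0}]'
```

```text
time_s: 34.5
tcp_pos: [0.5759, 0.2598, 0.0834]
ee_rot: [[-0.258, -0.966, 0.001], [-0.966, 0.258, 0.0], [-0.0, -0.001, -1.0]]
wrist_force: [-0.8, 0.2, 3.0]
gripper_width: 0.709
time_s: 34.8
tcp_pos: [0.5759, 0.2598, 0.0832]
ee_rot: [[-0.258, -0.966, 0.001], [-0.966, 0.258, 0.0], [-0.0, -0.001, -1.0]]
wrist_force: [-5.2, -0.7, 12.0]
gripper_width: 0.709
```

Contact is 7.6 mm above the rim at 12 N, so the lid is on top of the ribs. Turning back anticlockwise under this light push.

```bash
python3 -m inch '[{"fingers":4.5,"delta_pos":[0,0,0],"spin":-3},{"fingers":4.5,"delta_pos":[0,0,0],"spin":-6},{"fingers":4.5,"delta_pos":[0,0,0],"spin":-9},{"fingers":4.5,"delta_pos":[0,0,0],"spin":-12},{"fingers":4.5,"delta_pos":[0,0,0],"spin":-15},{"fingers":4.5,"delta_pos":[0,0,0],"spin":-15}]'
python3 -m inch '[{"fingers":4.5,"delta_pos":[0,0,0],"spin":-3},{"fingers":4.5,"delta_pos":[0,0,0],"spin":-6},{"fingers":4.5,"delta_pos":[0,0,0],"spin":-9},{"fingers":4.5,"delta_pos":[0,0,0],"spin":-9}]'
```

```text
time_s: 35.4
tcp_pos: [0.5771, 0.2602, 0.0832]
ee_rot: [[0.003, -1.0, 0.004], [-1.0, -0.003, 0.001], [-0.001, -0.004, -1.0]]
wrist_force: [-0.5, -1.0, 9.7]
gripper_width: 0.711
time_s: 35.8
tcp_pos: [0.5756, 0.2597, 0.0803]
ee_rot: [[0.157, -0.988, -0.0], [-0.988, -0.157, 0.0], [-0.0, 0.0, -1.0]]
wrist_force: [0.4, 0.3, -0.7]
gripper_width: 0.706
```

It dropped free at about +9° yaw. Following it down.

```bash
python3 -m inch '[{"fingers":4.5,"delta_pos":[0,0,0.15],"spin":0},{"fingers":4.5,"delta_pos":[0,0,0.3],"spin":0},{"fingers":4.5,"delta_pos":[0,0,0.3],"spin":0}]'
python3 -m inch '[{"fingers":4.5,"delta_pos":[0,0,0.1],"spin":-2},{"fingers":4.5,"delta_pos":[0,0,0.2],"spin":-4},{"fingers":4.5,"delta_pos":[0,0,0.25],"spin":-6},{"fingers":4.5,"delta_pos":[0,0,0.25],"spin":-6}]'
```

```text
time_s: 36.1
tcp_pos: [0.5755, 0.2595, 0.077]
ee_rot: [[0.156, -0.988, -0.001], [-0.988, -0.156, -0.001], [0.0, 0.001, -1.0]]
wrist_force: [-0.4, -0.8, -0.7]
gripper_width: 0.708
time_s: 36.5
tcp_pos: [0.5762, 0.2599, 0.0763]
ee_rot: [[0.26, -0.966, 0.001], [-0.966, -0.26, 0.0], [-0.0, -0.001, -1.0]]
wrist_force: [-1.9, 0.8, 4.4]
gripper_width: 0.711
```

Lid centre is now +0.7 mm over the rim, dropped into the starts. Screwing down clockwise.

```bash
python3 -m inch '[{"fingers":4.5,"delta_pos":[0,0,0.02],"spin":4},{"fingers":4.5,"delta_pos":[0,0,0.05],"spin":8},{"fingers":4.5,"delta_pos":[0,0,0.07],"spin":12},{"fingers":4.5,"delta_pos":[0,0,0.1],"spin":16},{"fingers":4.5,"delta_pos":[0,0,0.12],"spin":20},{"fingers":4.5,"delta_pos":[0,0,0.15],"spin":24},{"fingers":4.5,"delta_pos":[0,0,0.15],"spin":24}]'
python3 -c "
from h import *
print(sense()['moment']);go(.5758,.2596,.0720,114)"
```

```text
time_s: 37.2
tcp_pos: [0.5767, 0.2601, 0.0746]
ee_rot: [[-0.156, -0.988, 0.002], [-0.988, 0.156, 0.001], [-0.001, -0.002, -1.0]]
wrist_force: [0.2, 0.1, 4.7]
gripper_width: 0.708
[-0.07954836  0.02958248 -0.07975758]
delta [0.07, 0.08, 0.26] spin 57.0 | jawyaw 171.0 j6 -47.9 tcp [0.5767 0.2601 0.0746] t 37.2 w 6.16 F [0.2 0.1 4.7]
```

```bash
python3 -m inch '[{"fingers":4.5,"delta_pos":[0,0,0.02],"spin":4},{"fingers":4.5,"delta_pos":[0,0,0.05],"spin":8},{"fingers":4.5,"delta_pos":[0,0,0.07],"spin":12},{"fingers":4.5,"delta_pos":[0,0,0.1],"spin":16},{"fingers":4.5,"delta_pos":[0,0,0.12],"spin":20},{"fingers":4.5,"delta_pos":[0,0,0.15],"spin":24},{"fingers":4.5,"delta_pos":[0,0,0.17],"spin":28},{"fingers":4.5,"delta_pos":[0,0,0.2],"spin":32},{"fingers":4.5,"delta_pos":[0,0,0.22],"spin":36},{"fingers":4.5,"delta_pos":[0,0,0.22],"spin":36}]'
python3 -c "
from h import *
print(sense()['moment']);go(.5758,.2596,.0720,114)"
```

```text
time_s: 38.2
tcp_pos: [0.5764, 0.26, 0.0723]
ee_rot: [[-0.706, -0.708, 0.002], [-0.708, 0.706, 0.001], [-0.002, -0.001, -1.0]]
wrist_force: [-0.9, 0.0, 4.9]
gripper_width: 0.714
[-0.15104075 -0.07385176 -0.05171507]
delta [0.08, 0.01, 0.03] spin 21.1 | jawyaw 135.1 j6 -83.9 tcp [0.5764 0.26   0.0723] t 38.2 w 6.21 F [-0.9  0.   4.9]
```

```bash
python3 -m inch '[{"fingers":4.5,"delta_pos":[0,0,0.02],"spin":4},{"fingers":4.5,"delta_pos":[0,0,0.04],"spin":8},{"fingers":4.5,"delta_pos":[0,0,0.06],"spin":12},{"fingers":4.5,"delta_pos":[0,0,0.09],"spin":16},{"fingers":4.5,"delta_pos":[0,0,0.09],"spin":16}]'
python3 -c "
from h import *
print(sense()['moment']);go(.5758,.2596,.0720,114)"
python3 -m inch '[{"fingers":4.5,"delta_pos":[0,0,0.02],"spin":3},{"fingers":4.5,"delta_pos":[0,0,0.03],"spin":6},{"fingers":4.5,"delta_pos":[0,0,0.03],"spin":6}]'
python3 -c "
from h import *
print(sense()['moment']);go(.5758,.2596,.0720,114)"
```

```text
time_s: 38.7
tcp_pos: [0.5766, 0.2602, 0.0718]
ee_rot: [[-0.874, -0.487, 0.002], [-0.487, 0.874, 0.001], [-0.003, -0.0, -1.0]]
wrist_force: [1.1, -0.6, 6.4]
gripper_width: 0.713
[-0.02491844  0.09402551 -0.00533329]
delta [0.1, -0.01, -0.02] spin 5.1 | jawyaw 119.1 j6 -99.8 tcp [0.5766 0.2602 0.0718] t 38.7 w 6.2 F [ 1.1 -0.6  6.4]
time_s: 39.0
tcp_pos: [0.5766, 0.26, 0.0718]
ee_rot: [[-0.919, -0.393, 0.002], [-0.393, 0.919, 0.001], [-0.003, -0.0, -1.0]]
wrist_force: [-1.1, -0.7, 7.1]
gripper_width: 0.708
[-0.22008812  0.19650835 -0.04520492]
delta [0.09, -0.01, -0.02] spin -0.8 | jawyaw 113.2 j6 -105.8 tcp [0.5766 0.26   0.0718] t 39.0 w 6.16 F [-1.1 -0.7  7.1]
```

```bash
python3 -m inch '[{"fingers":4.5,"delta_pos":[0,0,0],"spin":3},{"fingers":4.5,"delta_pos":[0,0,0],"spin":6},{"fingers":4.5,"delta_pos":[0,0,0],"spin":6}]'
python3 -c "
from h import *
print(sense()['moment']);go(.5758,.2596,.0720,114)"
python3 -m inch '[{"fingers":4.5,"delta_pos":[0,0,0],"spin":3},{"fingers":4.5,"delta_pos":[0,0,0],"spin":6},{"fingers":4.5,"delta_pos":[0,0,0],"spin":6}]'
python3 -c "
from h import *
print(sense()['moment']);go(.5758,.2596,.0720,114)"
```

```text
time_s: 39.3
tcp_pos: [0.5767, 0.2599, 0.0717]
ee_rot: [[-0.954, -0.3, 0.003], [-0.3, 0.954, -0.001], [-0.002, -0.001, -1.0]]
wrist_force: [0.8, -1.4, 6.9]
gripper_width: 0.713
[-0.39505971 -0.02349404  1.09493652]
delta [0.1, 0.0, -0.03] spin -6.5 | jawyaw 107.5 j6 -111.6 tcp [0.5767 0.2599 0.0717] t 39.3 w 6.2 F [ 0.8 -1.4  6.9]
time_s: 39.6
tcp_pos: [0.577, 0.2599, 0.0717]
ee_rot: [[-0.98, -0.199, 0.003], [-0.199, 0.98, -0.0], [-0.003, -0.001, -1.0]]
wrist_force: [0.4, -1.3, 6.4]
gripper_width: 0.719
[-0.46421971 -0.30381907  1.14694692]
delta [0.12, -0.01, -0.03] spin -12.5 | jawyaw 101.5 j6 -117.6 tcp [0.577  0.2599 0.0717] t 39.6 w 6.25 F [ 0.4 -1.3  6.4]
```

The moment jumped to 1.1 N m at jaw yaw of about 110°: hard stop, with the lid centre 3.8 mm below the rim. Releasing.

```bash
python3 -m inch '[{"fingers":8.7,"delta_pos":[0,0,-0.08],"spin":0},{"fingers":8.7,"delta_pos":[0,0,-0.08],"spin":0},{"fingers":8.7,"delta_pos":[0,0,-0.08],"spin":0},{"fingers":8.7,"delta_pos":[0,0,-0.08],"spin":0},{"fingers":8.7,"delta_pos":[0,0,-2],"spin":0},{"fingers":8.7,"delta_pos":[0,0,-5],"spin":0},{"fingers":8.7,"delta_pos":[0,0,-9],"spin":0},{"fingers":8.7,"delta_pos":[0,0,-12],"spin":0},{"fingers":8.7,"delta_pos":[5,-4,-12],"spin":0},{"fingers":8.7,"delta_pos":[10,-8,-12],"spin":0},{"fingers":8.7,"delta_pos":[15,-12,-12],"spin":0},{"fingers":8.7,"delta_pos":[19,-16,-12],"spin":0},{"fingers":8.7,"delta_pos":[20,-20,-12],"spin":0},{"fingers":8.7,"delta_pos":[20,-24,-12],"spin":0},{"fingers":8.7,"delta_pos":[20,-28,-12],"spin":0},{"fingers":8.7,"delta_pos":[20,-30,-12],"spin":0},{"fingers":8.7,"delta_pos":[20,-30,-12],"spin":0},{"fingers":8.7,"delta_pos":[20,-30,-12],"spin":0}]'
python3 - <<'E'
from h import *
t=capture("top")[:,:,::-1]; s=capture("side")[:,:,::-1]
B=[('lid',.576,.2598,-66,.0682),('jar',.576,.2598,9)]
overlay("top","w1.png",[],90,120,270,170,2.8,t);overlay("side","w2.png",[],160,140,180,220,2.7,s)
overlay("top","w3.png",[],150,165,50,50,12,t);overlay("side","w4.png",[],190,240,60,60,12,s)
overlay("top","w5.png",B,150,165,50,50,12,t)
E
```

```text
time_s: 41.4
tcp_pos: [0.4364, -0.0736, 0.1899]
ee_rot: [[-0.982, -0.189, -0.001], [-0.189, 0.982, 0.0], [0.0, 0.0, -1.0]]
wrist_force: [0.4, -0.4, -0.1]
gripper_width: 0.997
```

View pics/w1.png

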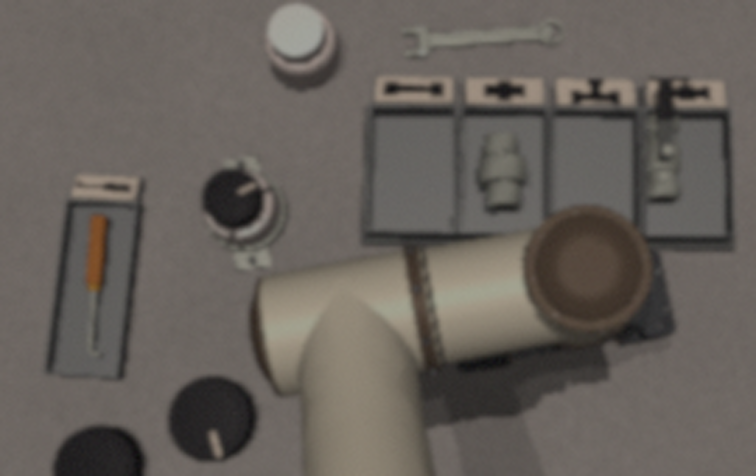

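View pics/w2.png

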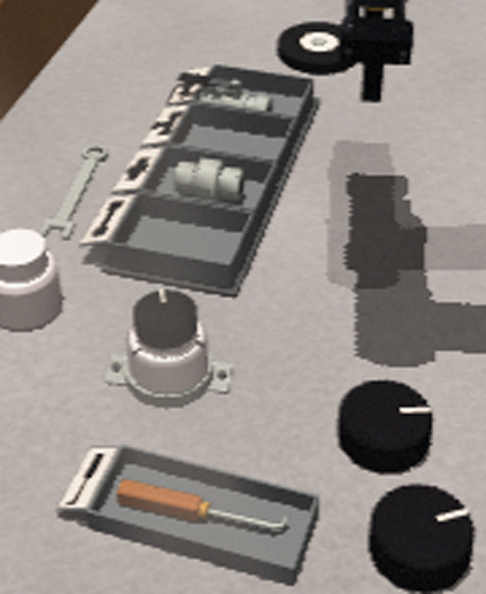

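View pics/w3.png

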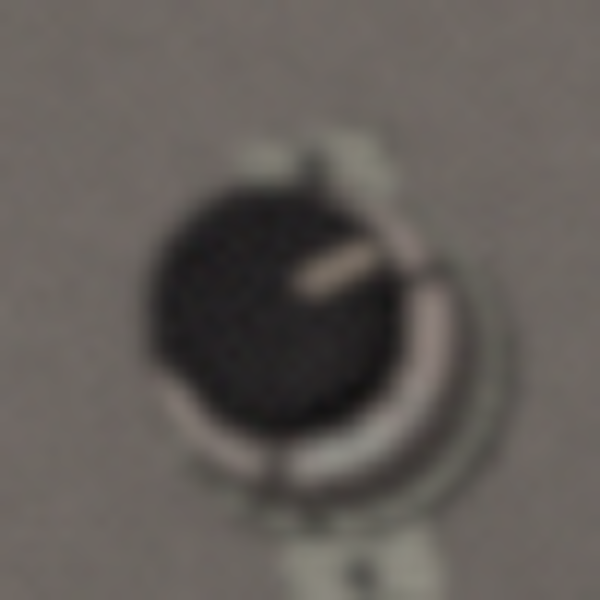

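View pics/w4.png

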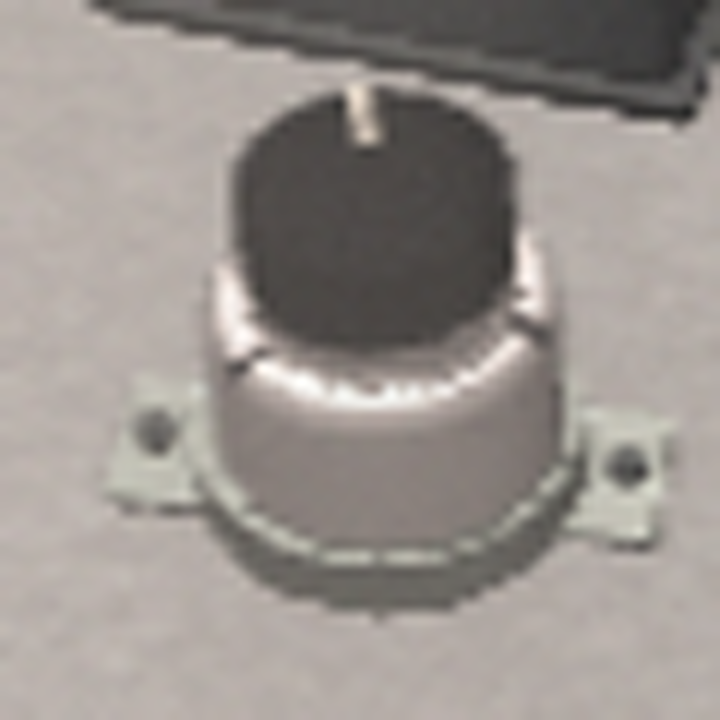

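View pics/w5.png

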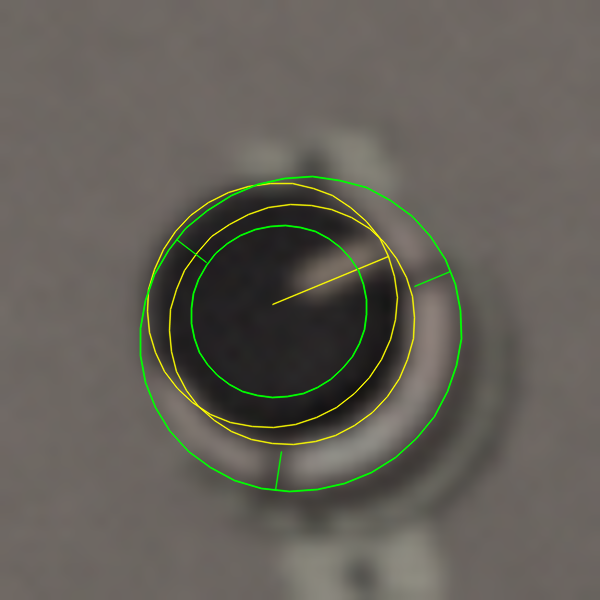

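The lid tick stands at the jar's tick_a. The valve looks shifted within its bay, so I'll take a closer look.

Run:
```python
from h import *
t=capture("top")[:,:,::-1]; s=capture("side")[:,:,::-1]
overlay("top","x1.png",[('bay',.619,-.23,0,.012)],300,140,60,75,9,t);overlay("side","x2.png",[('bay',.619,-.23,0,.012)],215,155,75,55,10,s)
```

```text
(no output)
```

View pics/x1.png

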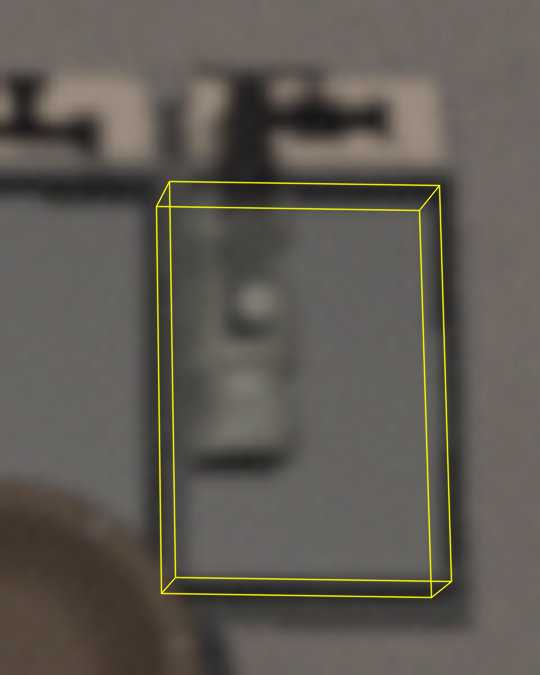

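View pics/x2.png

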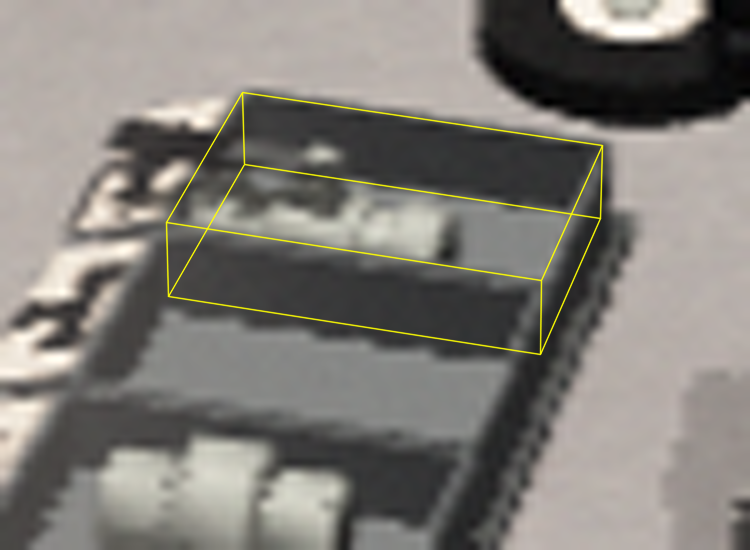

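Run:
```python
from h import *
t=capture("top")[:,:,::-1]; s=capture("side")[:,:,::-1]
A=[('valve',.639,-.2085,-1,.015),('bay',.619,-.23,0,.012)]
overlay("top","y1.png",A,300,140,60,75,9,t);overlay("side","y2.png",A,215,155,75,55,10,s)
for c in("top","side"):
  for r in spot_point(c,"valve_c")[:2]: print(c,r["conf"],onz(c,r["location"],.034))
```

```text
top 0.97 [ 0.63990678 -0.20608857  0.034     ]
```

View pics/y1.png

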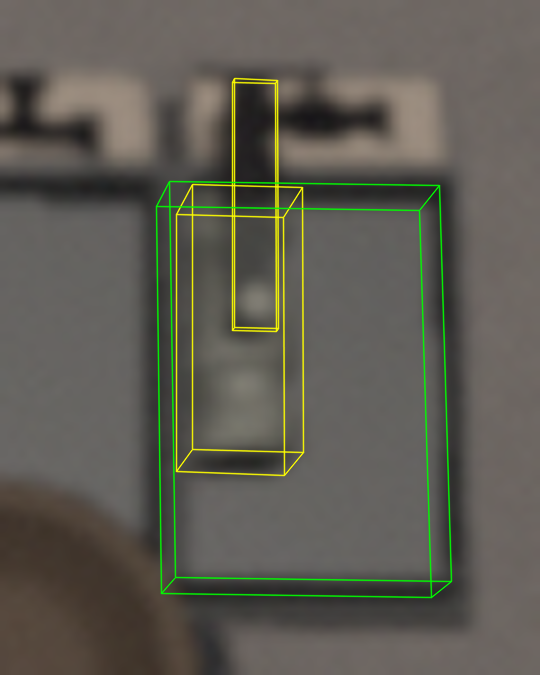

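View pics/y2.png

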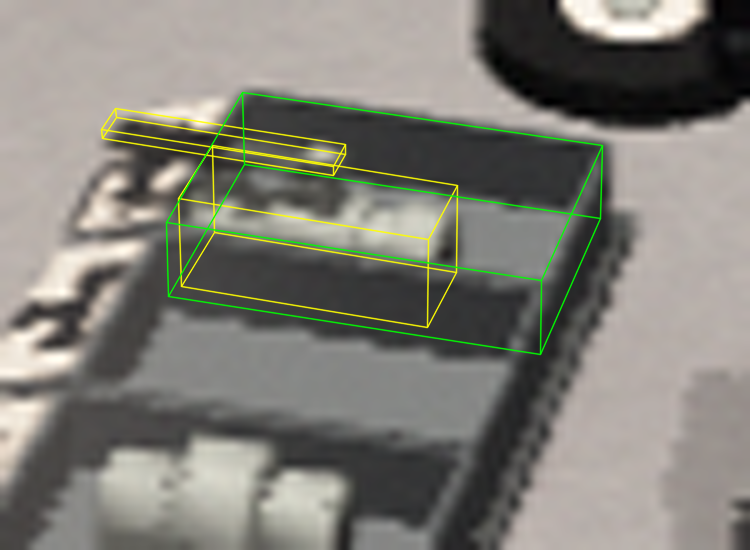

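The valve was knocked after I placed it. It still lies level in its own bay, but in the corner and with the lever over the label. I'll draw it gently back to the middle by the lever, since the body is too close to the wall to grip.

```bash
python3 -c "
from h import *
go(.650,-.208,.12,90);go(.650,-.208,.057,90)"
```

```text
delta [-18.3, -17.42, 7.02] spin 11.1 | jawyaw 101.1 j6 -90.6 tcp [ 0.4368 -0.0723  0.1902] t 41.8 w 8.68 F [ 0.3 -0.   1.1]
delta [-18.3, -17.42, 13.32] spin 11.1 | jawyaw 101.1 j6 -90.6 tcp [ 0.4368 -0.0723  0.1902] t 41.8 w 8.68 F [ 0.3 -0.   1.1]
```

```bash
python3 -m inch '[{"fingers":5,"delta_pos":[-3.5,-3.4,0],"spin":4},{"fingers":5,"delta_pos":[-7,-6.8,0],"spin":8},{"fingers":5,"delta_pos":[-10.5,-10,0],"spin":11},{"fingers":5,"delta_pos":[-14,-13.3,0],"spin":11},{"fingers":5,"delta_pos":[-17.5,-16.7,0],"spin":11},{"fingers":5,"delta_pos":[-18.3,-17.4,2],"spin":11},{"fingers":5,"delta_pos":[-18.3,-17.4,6],"spin":11},{"fingers":5,"delta_pos":[-18.3,-17.4,8],"spin":11},{"fingers":5,"delta_pos":[-18.3,-17.4,8],"spin":11},{"fingers":5,"delta_pos":[-18.3,-17.4,8],"spin":11}]'
python3 - <<'E'
from h import *
go(.650,-.208,.058,90)
s=capture("side")[:,:,::-1]
overlay("side","z1.png",[('valve',.639,-.2085,-1,.015)],205,130,90,75,8,s)
E
```

```text
time_s: 42.8
tcp_pos: [0.6502, -0.2087, 0.1105]
ee_rot: [[-1.0, -0.001, 0.0], [-0.001, 1.0, -0.001], [-0.0, -0.001, -1.0]]
wrist_force: [-0.2, -0.2, 0.7]
gripper_width: 0.578
delta [0.02, 0.07, 5.25] spin 0.1 | jawyaw 90.1 j6 -85.7 tcp [ 0.6502 -0.2087  0.1105] t 42.8 w 5.03 F [-0.2 -0.2  0.7]
```

View pics/z1.png

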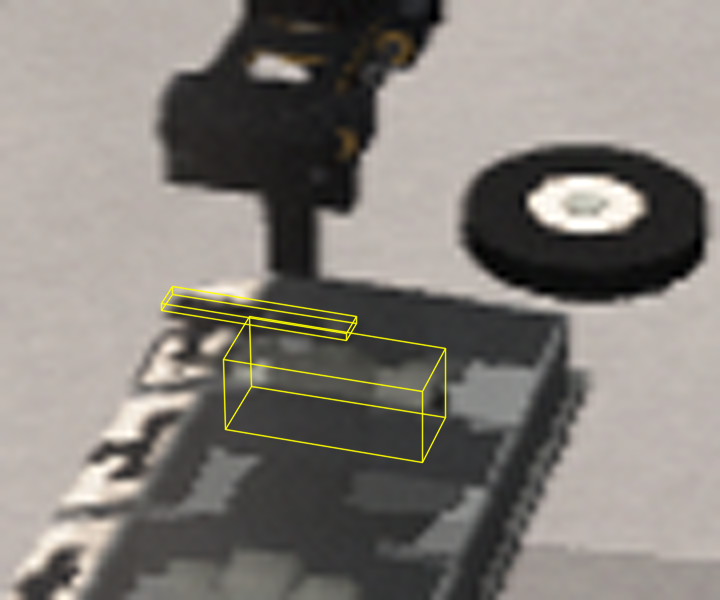

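```bash
python3 -m inch '[{"fingers":5,"delta_pos":[0,0.05,2],"spin":0},{"fingers":5,"delta_pos":[0,0.05,3.5],"spin":0},{"fingers":5,"delta_pos":[0,0.05,4.6],"spin":0},{"fingers":5,"delta_pos":[0,0.05,5.2],"spin":0},{"fingers":5,"delta_pos":[0,0.05,5.2],"spin":0}]'
python3 -m inch '[{"fingers":0.6,"delta_pos":[0,0,0],"spin":0},{"fingers":0.6,"delta_pos":[0,0,0],"spin":0},{"fingers":0.6,"delta_pos":[0,0,0],"spin":0},{"fingers":0.6,"delta_pos":[0,0,0],"spin":0},{"fingers":0.6,"delta_pos":[0,0,0],"spin":0},{"fingers":0.6,"delta_pos":[0,0,0],"spin":0}]'
```

```text
time_s: 43.35
tcp_pos: [0.6493, -0.2083, 0.0574]
ee_rot: [[-1.0, -0.0, -0.001], [-0.0, 1.0, 0.0], [0.001, 0.0, -1.0]]
wrist_force: [-0.2, 0.4, -0.3]
gripper_width: 0.575
time_s: 43.95
tcp_pos: [0.6499, -0.2089, 0.0586]
ee_rot: [[-1.0, -0.001, 0.001], [-0.001, 1.0, -0.001], [-0.001, -0.001, -1.0]]
wrist_force: [0.2, -2.0, 1.6]
gripper_width: 0.162
```

```bash
python3 -m inch '[{"fingers":0.6,"delta_pos":[0,0,-0.1],"spin":0},{"fingers":0.6,"delta_pos":[0.4,-0.4,-0.2],"spin":0},{"fingers":0.6,"delta_pos":[0.9,-0.8,-0.2],"spin":0},{"fingers":0.6,"delta_pos":[1.5,-1.2,-0.2],"spin":0},{"fingers":0.6,"delta_pos":[2.1,-1.6,-0.2],"spin":0},{"fingers":0.6,"delta_pos":[2.6,-2,-0.2],"spin":0},{"fingers":0.6,"delta_pos":[2.8,-2.2,-0.2],"spin":0},{"fingers":0.6,"delta_pos":[2.8,-2.2,-0.2],"spin":0},{"fingers":0.6,"delta_pos":[2.8,-2.2,-0.1],"spin":0},{"fingers":0.6,"delta_pos":[2.8,-2.2,0],"spin":0},{"fingers":0.6,"delta_pos":[2.8,-2.2,0],"spin":0},{"fingers":0.6,"delta_pos":[2.8,-2.2,0],"spin":0}]'
python3 -m inch '[{"fingers":5,"delta_pos":[0,0,0],"spin":0},{"fingers":5,"delta_pos":[0,0,0],"spin":0},{"fingers":5,"delta_pos":[0,0,0],"spin":0},{"fingers":5,"delta_pos":[0,0,0],"spin":0},{"fingers":5,"delta_pos":[0,0,-3],"spin":0},{"fingers":5,"delta_pos":[0,0,-7],"spin":0},{"fingers":5,"delta_pos":[2,0,-11],"spin":0},{"fingers":5,"delta_pos":[7,0,-14],"spin":0},{"fingers":5,"delta_pos":[12,-4,-14],"spin":0},{"fingers":5,"delta_pos":[16,-8,-14],"spin":0},{"fingers":5,"delta_pos":[18,-12,-14],"spin":0},{"fingers":5,"delta_pos":[18,-12,-14],"spin":0},{"fingers":5,"delta_pos":[18,-12,-14],"spin":0}]'
python3 - <<'E'
from h import *
t=capture("top")[:,:,::-1]; s=capture("side")[:,:,::-1]
A=[('bay',.619,-.23,0,.012)]
overlay("top","za.png",A,90,130,280,150,2.8,t);overlay("side","zb.png",A,170,140,160,110,5,s)
overlay("top","zc.png",[],300,135,60,80,7.4,t)
E
```

```text
time_s: 45.15
tcp_pos: [0.6221, -0.2303, 0.0586]
ee_rot: [[-1.0, -0.001, 0.001], [-0.001, 1.0, -0.0], [-0.001, -0.0, -1.0]]
wrist_force: [-1.6, 0.1, 0.5]
gripper_width: 0.162
time_s: 46.45
tcp_pos: [0.4399, -0.3522, 0.1985]
ee_rot: [[-1.0, 0.004, 0.0], [0.004, 1.0, -0.0], [-0.0, -0.0, -1.0]]
wrist_force: [0.1, 0.2, -0.3]
gripper_width: 0.572
```

View pics/za.png

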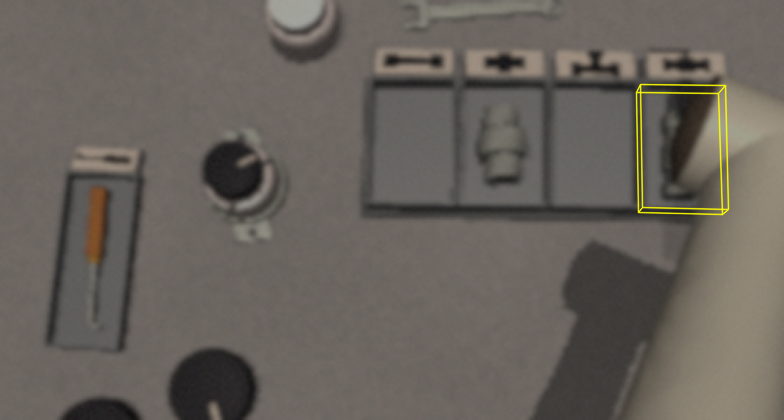

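View pics/zb.png

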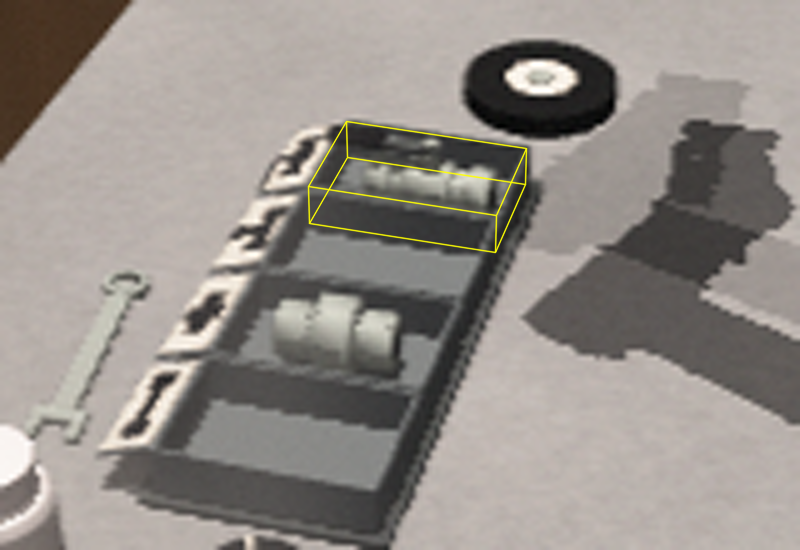

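View pics/zc.png

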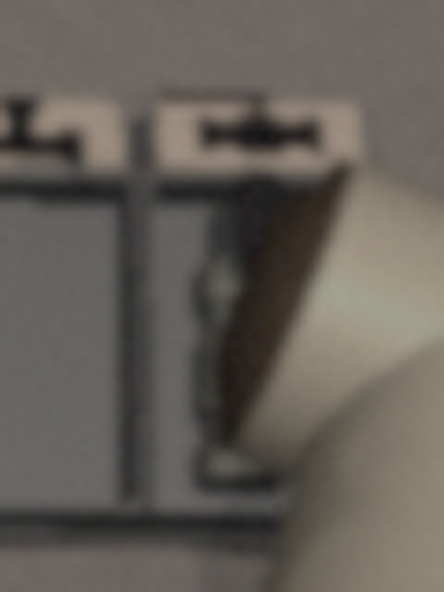

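The valve is back in the middle of its bay, lying level. The union, pick and lid are as I left them, and the gripper touches nothing. Handing in.

```bash
python3 -c "
from station import *
print(finish_job(), sense()['time_s'])"
```

```text
the job is handed in; nothing more can be done
the job is handed in; nothing more can be done
```

The job is handed in, after about 46 s of robot time. Only the valve and the union had been left on the counter; I found no tee or coupling.

**Done**
- **Fittings:** I laid the valve and the union in their own bays.
- **Valve, placed twice:** after I first placed it, the valve was knocked into a corner of its bay. I drew it back to the middle by its lever, because the body was too close to the wall to grip.
- **Pick:** I took it off the jar and laid it in its tray.
- **Lid:** I used the smallest of the three lids. I set it level on the ribs and turned it back about 24° until it dropped. Then I screwed it down about 85° to the hard stop, where the wrist moment rose to 1.1 N m.

**Last checks**
- **Lid height:** 3.8 mm below the rim, inside the tight range of 3 to 4 mm.
- **Lid tick:** within about 3° of a black tick on the jar (tick_a), as read from the last top picture.
- **Fittings and pick:** in the last pictures both fittings lie level in their bays and the pick is in its tray. The closed jar, the discs and the wrench were not touched.
- **Less certain:** at the end the arm hid part of the valve from the top camera, so its final position rests mainly on the side view. My readings of the lid's tick angle before closing differed by about 10° between the cameras; the hard stop settled it.

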